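# Charge the tumbling barrel at the goldsmith's bench

## Robot

A 7-joint arm with a two-finger parallel gripper is mounted at the origin on the work surface. World frame = base frame: x ahead of the robot, y to its left, z up, the work surface at z = 0. Lengths are in m, angles in rad, forces in N, time in s.
With the tool pointing down it reaches from about 0.35 to 0.9 m from the base axis. Payload 8.1 kg.
Tool frame: the origin (TCP) lies between the finger pads; the fingertips stand 17 mm ahead of it and the grasp point (between the pads) lies 2 mm behind it; z points along the fingers, y is the direction in which the jaws open and shut (so a half turn about z gives the same grasp; the last joint's range is limited). The gripper opens to 92 mm and grips with 3 to 60 N. Pads are 19 mm wide; open, the fingers measure 130 mm over their backs; the gripper's body (75 mm by 190 mm) begins 47 mm behind the grasp point.
Start: joints at [1.077, 0.434, 0.025, 1.573, -0.012, 1.134, -0.075], TCP at [0.238, -0.578, 0.244] pointing down, gripper open.
Joint ranges: [-2.62, 2.62], [-0.44, 2.09], [-1.27, 1.32], [0.08, 2.57], [-1.32, 4.46], [0.12, 2], [-2.74, 2.74]. Speed limits (rad/s): [2.22, 2.22, 3.01, 3.01, 3.14, 3.14, 3.14].

## Interface

Orientations are given as a rotation vector (axis times angle).
In Python, from cell import arm gives the robot as it stands. The module is installed in compiled form; this text tells all that it offers.
- The arm moves only by the shell command python3 -m crank 'ROWS' [FORCE]. ROWS is JSON, a list of rows, each a list of 5 numbers: the opening, from 0 (shut) to 1 (fully open), then the shift along the world's x, y, z normalised to -1 to 1, where 1 is 40 cm, then the turn about the world's z normalised to -1 to 1, where 1 is 60 degrees. In form: [[fingers, tx, ty, tz, twist], ...]. A call has exactly 8 rows; each row shifts and turns the commanded pose from where the row before left it; what a row does not reach is not made up. A row lasts 1/12 s, in which the tool goes at most 41.7 mm and 7.16 degrees, less where a joint would pass 70% of its speed; a pose out of reach is approached as far as the arm can. A call with a number of a shift or a turn outside -1 to 1 is refused whole. A call with a gripper value outside its range is refused whole. The fingers move at their own pace and stop on an object; FORCE is the grip in N (left out, the last holds). Time passes only in rows, so rows that do not move let the fingers close, or fill a call up. It gives the time, the measured TCP pose, the force and the opening at its end, in the units of the state.
- arm.observe(): the state, without advancing time (a new reading comes with each control period).
- arm.get_image(name): name is "scene" or "top"; returns the picture (384x512x3 uint8, red, green, blue); there is no depth.
- arm.get_calibration(name): a dict with "intrinsics" (3x3 intrinsics, pixels), "extrinsics" (4x4, takes a point from camera to world coordinates). Camera axes: x right, y down, z forward; pixel columns grow to the right and rows downward; lengths in m; the calibration is good to about 2 mm. A picture is of the moment at which its call begins. get_calibration takes no time and is no camera call.
- arm.sign_off(): hands the job in, once; it reports no verdict.
The state is a dict: "clock": time; "joints": joint angles; "dq": joint speeds; "joint_efforts": joint torques, N m; "position": TCP position; "ee_rot": TCP orientation; "force": force on the tool from outside, world axes, zero at the start; "ft_torque": the same for the moment, N m; "width": opening from 0.0 (shut) to 1.0 (fully open).
Only numpy, scipy, OpenCV 4.12 (cv2) and the standard library are available. Lean on these libraries where they do the work, as an engineer would, in place of code of your own. Each camera call takes 0.05 s, during which the arm holds its last target.

## Task

First brush out the black tumbling barrel: take the long brush from its stand, run it down to the barrel's floor and back up to the rim in three full strokes, and hang it in its stand again. Then lay every cast signet ring from the white soldering board in the steel scoop while it stands on the scale, and let go so that the batch can be weighed before you lift the scoop by its handle and tip it over the barrel's mouth so that all the rings slide in. Finish with the empty scoop back flat on the scale's plate, every ring in the upright barrel and the lid on squarely, leaving the barrel where it stands and the other things on the bench where they are.

Things in the scene. Friction and masses are not known exactly. Their poses are not given: they have to be found in the camera images.
- barrel: black rubber tumbling barrel standing open and upright on the bench, loose, 0.9 kg: round, outside diameter 104 mm (107 mm over two thin bands), height 115 mm, wall 6 mm (inside diameter 92 mm), inner floor 8 mm above its underside. Origin: centre of the underside, z up.
- barrel_mouth (a point): centre of the barrel's mouth, at rim height (115 mm above the bench).
- lid: the barrel's loose black rubber lid, lying right way up, 0.16 kg: plug 80 mm in diameter and 8 mm high (goes into the mouth), above it a flange 104 mm in diameter, 9 mm thick (rests on the rim), above it an upright round brass knob 26 mm in diameter, 17 to 41 mm above the origin. Origin: centre of the plug's underside, z up; on the closed barrel it is 107 mm above the barrel's underside.
- brush: long round brush hanging upright in the stand, bristles down, 0.09 kg, 215 mm long. Origin: centre of the bristles' lower end; z up along it. Bristle head 76 mm in diameter (soft tips, stiff core 52 mm) from 0 to 85 mm, steel shank 8 mm thick up to 135 mm, collar 30 mm in diameter from 135 to 141 mm, round wooden handle 20 mm in diameter up to 215 mm.
- brush_handle (a point): the place to grip the brush: on its axis, 190 mm above its lower end.
- stand: fixed steel brush stand, base 115 x 96 x 8 mm. A post at its x = +58 mm, 171 mm high, carries a level fork 38 mm wide and 6 mm thick, top 150 mm above the bench; its slot is 14 mm wide along x, closed at +10 mm and open to -x, prongs ending at -14 mm. The brush's shank stands in the slot, its collar on the fork. Origin: on the bench below the hanging brush's axis, z up.
- stand_fork (a point): point on the fork's top where the brush's axis belongs; the hanging brush's lower end is 15 mm above the bench. To free the brush lift it about 8 mm, draw it out along the stand's -x until the bristles clear the prongs (45 mm frees their stiff core), then raise it; to hang it, the reverse.
- scale: fixed beige bench scale, about 194 x 180 mm, with a sloping display on its -x side and a square steel weighing plate 130 x 130 mm on top. Origin: on the bench under the housing, z up.
- scale_plate (a point): centre of the weighing plate's upper face, 80 mm above the bench; the plate does not give.
- scoop: loose steel scoop on the scale's plate, 0.18 kg, 3 mm sheet: floor 100 mm wide from x = -55 to +20 mm, narrowing to a 72 mm spout, open at x = +75 mm; walls 24 mm high at back and sides. Behind it an upright black handle block 12 mm thick (along y), x from -101 to -55 mm, 8 to 42 mm above the underside. Origin: middle of the underside (3 mm below the floor's upper face), x to the spout, z up.
- scoop_handle (a point): the place to grip the scoop's handle, at x = -80 mm, 28 mm above the scoop's underside.
- scoop_lip (a point): middle of the spout's open edge, on the floor's upper face (x = +75 mm).
- board: fixed white ceramic soldering board, 200 x 160 mm, 12 mm thick, on which the cast rings lie. Origin: centre of the underside.
- ring0: cast brass signet ring, 28 g, lying flat, loose: band 24 mm in outside diameter, 17 mm inside, 9 mm high, with a solid head 15 mm wide that stands out to 17.5 mm from the centre along its +x. Origin: centre of the band, at half its height; z along the ring's axis. Two to four such rings are present; None if absent.
- ring1: cast brass signet ring, 28 g, lying flat, loose: band 24 mm in outside diameter, 17 mm inside, 9 mm high, with a solid head 15 mm wide that stands out to 17.5 mm from the centre along its +x. Origin: centre of the band, at half its height; z along the ring's axis. Two to four such rings are present; None if absent.
- ring2: cast brass signet ring, 28 g, lying flat, loose: band 24 mm in outside diameter, 17 mm inside, 9 mm high, with a solid head 15 mm wide that stands out to 17.5 mm from the centre along its +x. Origin: centre of the band, at half its height; z along the ring's axis. Two to four such rings are present; None if absent.
- ring3: cast brass signet ring, 28 g, lying flat, loose: band 24 mm in outside diameter, 17 mm inside, 9 mm high, with a solid head 15 mm wide that stands out to 17.5 mm from the centre along its +x. Origin: centre of the band, at half its height; z along the ring's axis. Two to four such rings are present; None if absent.
- file: bystander: half-round file with wooden handle, lying on the bench between the barrel and its neighbour, 185 mm long, up to 22 mm high. Origin: under it, 120 mm from the handle's end; x to the blade's point.
- bench_block: bystander: square steel bench block, 50 x 50 x 20 mm. Origin: centre of the underside.
- rouge_bar: bystander: upright dark red bar of polishing compound, 30 x 30 x 45 mm. Origin: centre of the underside.
- jar: bystander: small white jar with black cap, 44 mm in diameter, 55 mm high. Origin: centre of the underside.
Things that resemble listed ones, but are neither listed nor needed, are in the scene too. There is more than one size of the lid; the job needs the smaller.

How it is judged:
By the outcome, as a careful person would: the job done as asked, in the order asked, and still so for the second after the job is handed in, with the robot touching nothing.
Of ring0, ring1, ring2, ring3 only 2 to 4 are there at a start; the rules pass over those that are not, and their reading is None.
At some moment in a run one of ring0, ring1, ring2, ring3, lid may be knocked a few centimetres aside while the robot is not near it.
It also fails if it takes over 210 s, if anything falls off the work surface, if the arm or the gripper's body presses on something with over 40 N, if the wrist force passes 120 N, or if a joint passes its speed limit or range.

## Working session

There is one attempt and no reset: what is moved stays moved. The work goes in short steps, Python scripts to look and compute and a shell command to move; the robot and the scene stay as the last step left them, time stands still between calls to the robot, and variables do not carry over. Pictures are saved under pics/ and viewed, and the job is handed in when it is done.

```bash
mkdir -p pics; ls
python3 - <<'E'
from cell import arm
import cv2,numpy as np
np.set_printoptions(precision=4,suppress=True)
s=arm.observe();print({k:np.round(v,3) for k,v in s.items()})
for n in("scene","top"):
    im=arm.get_image(n);cv2.imwrite(f"pics/{n}0.png",im[:,:,::-1])
    cv2.imwrite(f"pics/{n}0b.png",cv2.resize(im[:,:,::-1],(800,600),interpolation=cv2.INTER_CUBIC))
    c=arm.get_calibration(n);print(n,c["intrinsics"],c["extrinsics"])
E
```

```text
pics
{'clock': np.float64(0.0), 'joints': array([ 1.077,  0.435,  0.025,  1.574, -0.012,  1.134, -0.075]), 'dq': array([ 0.001,  0.002, -0.001,  0.   ,  0.001, -0.   , -0.001]), 'joint_efforts': array([ -0.   , -66.784,   0.985, -31.445,  -0.061,   0.043,   0.   ]), 'position': array([ 0.238, -0.577,  0.243]), 'ee_rot': array([-3.08 , -0.61 ,  0.001]), 'force': array([-0.068, -0.332, -0.648]), 'ft_torque': array([-0.061,  0.042, -0.071]), 'width': np.float64(1.001)}
scene [[391.8144   0.     253.3846]
 [  0.     391.8144 188.1828]
 [  0.       0.       1.    ]] [[-0.7537  0.4702 -0.4593  0.9638]
 [ 0.6572  0.5262 -0.5397  0.5023]
 [-0.0121 -0.7085 -0.7056  0.7915]
 [ 0.      0.      0.      1.    ]]
top [[443.2553   0.     264.4036]
 [  0.     443.2553 187.0465]
 [  0.       0.       1.    ]] [[-0.0467 -0.978   0.2032  0.3319]
 [-0.9989  0.0447 -0.0142  0.022 ]
 [ 0.0048 -0.2036 -0.979   1.267 ]
 [ 0.      0.      0.      1.    ]]
```

View pics/scene0b.png

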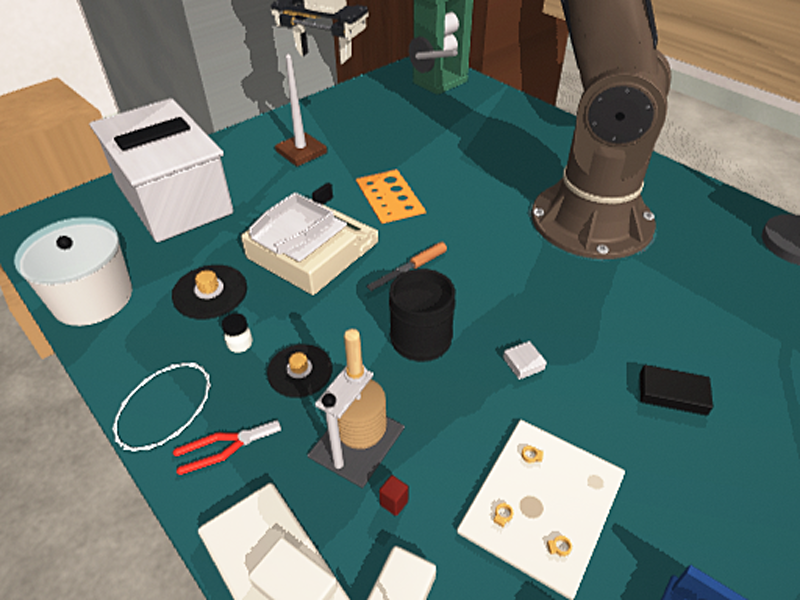

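View pics/top0b.png

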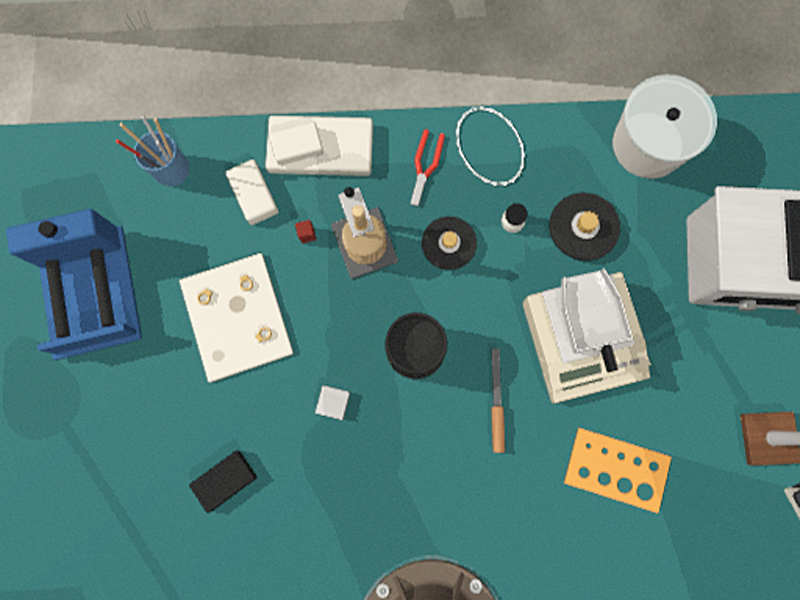

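```bash
cat > h.py <<'E'
import numpy as np,cv2,json,os
from cell import arm
np.set_printoptions(precision=4,suppress=True)
CAL={n:arm.get_calibration(n) for n in("scene","top")}
def proj(n,P):
    P=np.atleast_2d(P).astype(float);K=CAL[n]["intrinsics"];E=CAL[n]["extrinsics"]
    c=(P-E[:3,3])@E[:3,:3];u=c@K.T;return u[:,:2]/u[:,2:]
def ray(n,uv):
    K=CAL[n]["intrinsics"];E=CAL[n]["extrinsics"]
    d=E[:3,:3]@np.linalg.inv(K)@np.array([uv[0],uv[1],1.]);return E[:3,3],d
def back(n,uv,z):
    o,d=ray(n,uv);return o+d*(z-o[2])/d[2]
def tri(uvs):
    A=np.zeros((3,3));b=np.zeros(3)
    for n,uv in uvs.items():
        o,d=ray(n,uv);d=d/np.linalg.norm(d);M=np.eye(3)-np.outer(d,d);A+=M;b+=M@o
    return np.linalg.solve(A,b)
def shot(n,name):
    im=arm.get_image(n)[:,:,::-1].copy();cv2.imwrite(f"pics/{name}.png",im);return im
def crop(im,x0,y0,x1,y1,name,s=None,draw=()):
    s=s or min(800/(x1-x0),600/(y1-y0))
    c=cv2.resize(im[y0:y1,x0:x1],None,fx=s,fy=s,interpolation=cv2.INTER_CUBIC)
    for poly,col in draw:
        p=((np.asarray(poly)+0.5-[x0,y0])*s).astype(np.int32).reshape(-1,1,2);cv2.polylines(c,[p],False,col,1,cv2.LINE_AA)
    cv2.imwrite(f"pics/{name}.png",c)
def circ(x,y,z,r,n=60):
    t=np.linspace(0,2*np.pi,n);return np.c_[x+r*np.cos(t),y+r*np.sin(t),np.full(n,z)]
def body(pose,P):
    x,y,z,a=pose;P=np.asarray(P,float);c,s=np.cos(a),np.sin(a)
    return P@np.array([[c,s,0],[-s,c,0],[0,0,1]])+[x,y,z]
E
python3 - <<'E'
from h import *
k=1.5625
for nm,uv,z in [("barrel rim",(416,345),.115),("lidS knob",(450,240),.041),("lidL",(588,222),.041),("brush top",(358,215),.24),("stand post",(349,192),.171),("plate",(597,312),.08),("handle",(609,358),.12),("board",(237,317),.012),("ring a",(206,297),.0165),("ring b",(247,283),.0165),("ring c",(265,334),.0165),("block",(333,402),.02),("rouge",(305,231),.045),("jar",(515,213),.055),("file",(498,400),.02)]:
    print(nm,back("top",np.array(uv)/k,z))
im=cv2.imread("pics/top0.png")
crop(im,330,160,430,270,"t_scale");crop(im,205,110,320,250,"t_barrel");crop(im,110,155,195,250,"t_board")
E
```

```text
barrel rim [0.4807 0.0048 0.115 ]
lidS knob [ 0.6812 -0.068   0.041 ]
lidL [ 0.7041 -0.325   0.041 ]
brush top [0.6711 0.0868 0.24  ]
stand post [0.7346 0.1049 0.171 ]
plate [ 0.5285 -0.3136  0.08  ]
handle [ 0.4436 -0.3144  0.12  ]
board [0.5608 0.3289 0.012 ]
ring a [0.5999 0.3849 0.0165]
ring b [0.6229 0.3097 0.0165]
ring c [0.5262 0.2768 0.0165]
block [0.3979 0.1557 0.02  ]
rouge [0.7092 0.1972 0.045 ]
jar [ 0.7231 -0.1889  0.055 ]
file [ 0.3878 -0.138   0.02  ]
```

View pics/t_scale.png

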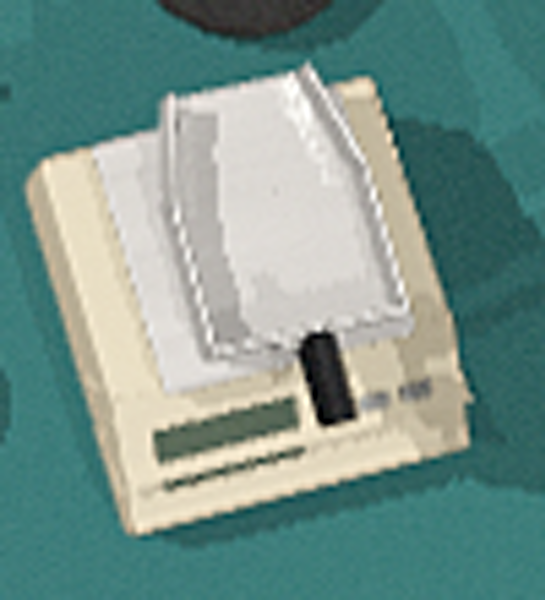

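View pics/t_barrel.png

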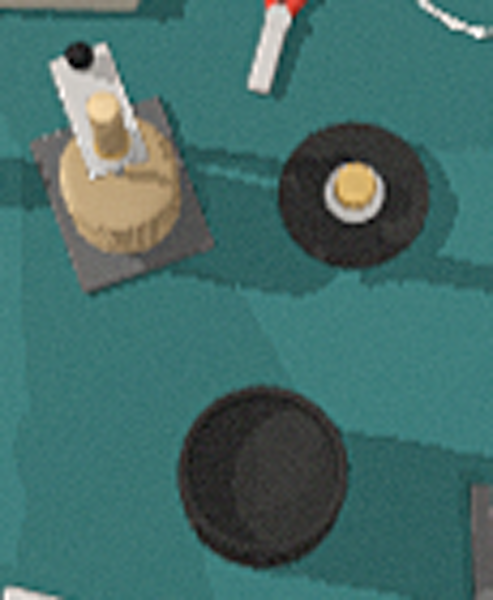

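View pics/t_board.png

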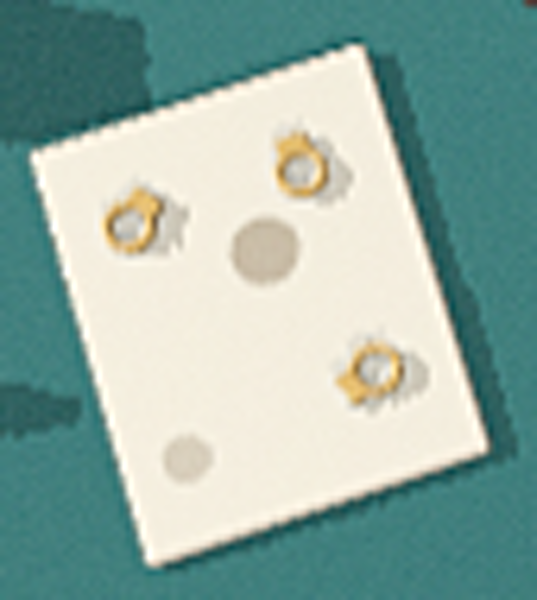

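```bash
cat > fit.py <<'E'
from h import *
from scipy.optimize import least_squares
def fitpose(n,uv,P,x0,z=0.):
    f=lambda p:(proj(n,body((p[0],p[1],z,p[2]),P))-uv).ravel()
    r=least_squares(f,x0,loss='soft_l1');return r.x,np.round(f(r.x).reshape(-1,2),2)
def src(pts,s,o): return (np.asarray(pts,float)+.5)/s-.5+np.asarray(o)
E
python3 - <<'E'
from fit import *
# board
uv=src([(32,153),(360,43),(490,452),(152,568)],6.316,(110,155))
W=np.array([back("top",u,.012) for u in uv]);print("board",W,W.mean(0),np.linalg.norm(np.diff(W,axis=0),axis=1))
# scoop
uv=src([(168,95),(308,65),(212,352),(410,328),(322,425),(354,420)],5.4545,(330,160))
P=[(.075,.037,.024),(.075,-.037,.024),(-.055,.051,.024),(-.055,-.051,.024),(-.101,.006,.042),(-.101,-.006,.042)]
print("scoop",fitpose("top",uv,P,(.53,-.31,.2),.08))
uv=src([(35,140),(158,97),(213,243),(90,293)],4.2857,(205,110))
W=np.array([back("top",u,.008) for u in uv]);print("stand",W,W.mean(0),np.linalg.norm(np.diff(W,axis=0),axis=1))
print("brush top",back("top",src([(102,104)],4.2857,(205,110))[0],.23))
print("post knob",back("top",src([(80,55)],4.2857,(205,110))[0],.171))
print("knob",back("top",src([(355,183)],4.2857,(205,110))[0],.041),"flange",back("top",src([(354,196)],4.2857,(205,110))[0],.017))
print("barrel",back("top",src([(263,476)],4.2857,(205,110))[0],.115))
E
```

```text
board [[0.6365 0.4363 0.012 ]
 [0.682  0.286  0.012 ]
 [0.4892 0.2281 0.012 ]
 [0.4443 0.3789 0.012 ]] [0.563  0.3324 0.012 ] [0.157  0.2013 0.1573]
scoop (array([ 0.5215, -0.3023,  0.152 ]), array([[-0.09, -0.36],
       [ 0.81, -0.1 ],
       [-1.46,  0.64],
       [-0.38, -2.51],
       [ 1.24,  0.42],
       [-0.13,  0.42]]))
stand [[0.7354 0.1502 0.008 ]
 [0.7627 0.0642 0.008 ]
 [0.6565 0.0304 0.008 ]
 [0.6253 0.1154 0.008 ]] [0.695  0.0901 0.008 ] [0.0903 0.1115 0.0905]
brush top [0.684  0.0889 0.23  ]
post knob [0.7358 0.1051 0.171 ]
knob [ 0.6851 -0.0666  0.041 ] flange [ 0.6828 -0.0671  0.017 ]
barrel [0.4811 0.0054 0.115 ]
```

```bash
cat > ov.py <<'E'
from fit import *
def lidM(p): return [circ(*p[:2],.008,.052),circ(*p[:2],.017,.052),circ(*p[:2],.041,.013)]
def barM(p): return [circ(*p[:2],.115,.052),circ(*p[:2],.115,.046),circ(*p[:2],0,.052)]
def brushM(p): return [circ(*p[:2],p[2]+.215,.010),circ(*p[:2],p[2]+.085,.038),circ(*p[:2],p[2],.038)]
def standM(p):
    q=(p[0],p[1],0,p[2]);return [body(q,[(.010,.019,.15),(-.014,.019,.15)]),body(q,[(.010,-.019,.15),(-.014,-.019,.15)]),body(q,[(-.014,-.019,.15),(-.014,-.007,.15),(.01,-.007,.15),(.01,.007,.15),(-.014,.007,.15),(-.014,.019,.15)])]
def scoopM(p):
    q=(p[0],p[1],p[3] if len(p)>3 else .08,p[2])
    r=[(.075,.036,.024),(.02,.05,.024),(-.055,.05,.024),(-.055,-.05,.024),(.02,-.05,.024),(.075,-.036,.024)]
    f=[(.075,.036,.003),(.02,.05,.003),(-.055,.05,.003),(-.055,-.05,.003),(.02,-.05,.003),(.075,-.036,.003),(.075,.036,.003)]
    h=[(-.055,.006,.042),(-.101,.006,.042),(-.101,-.006,.042),(-.055,-.006,.042),(-.055,.006,.042)]
    return [body(q,r),body(q,f),body(q,h)]
def ringM(p):
    q=(p[0],p[1],p[3] if len(p)>3 else .0165,p[2]);return [body(q,circ(0,0,.0045,.012)),body(q,circ(0,0,.0045,.0085)),body(q,[(.01,.0075,.0045),(.0175,.0075,.0045),(.0175,-.0075,.0045),(.01,-.0075,.0045)])]
def overlay(im,n,models,box,name,col=(255,0,255)):
    crop(im,*box,name,draw=[(proj(n,m),col) for M in models for m in M])
E
python3 - <<'E'
from ov import *
t=cv2.imread("pics/top0.png");s=cv2.imread("pics/scene0.png")
M=[lidM((.684,-.0668)),barM((.481,.0054)),brushM((.6815,.088,.015)),standM((.6815,.088,.307)),scoopM((.5215,-.3023,.152))]
overlay(t,"top",M,(205,110,320,250),"o1");overlay(t,"top",M,(330,160,430,270),"o2")
overlay(s,"scene",M,(140,160,310,310),"o3");overlay(s,"scene",M,(140,110,260,200),"o4")
E
```

```text
(no output)
```

View pics/o1.png

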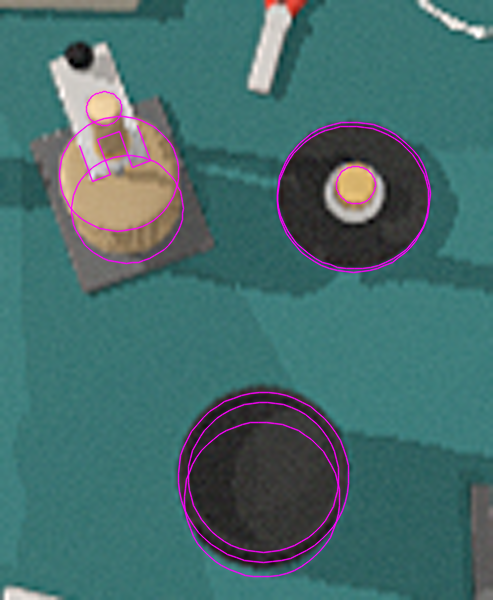

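View pics/o2.png

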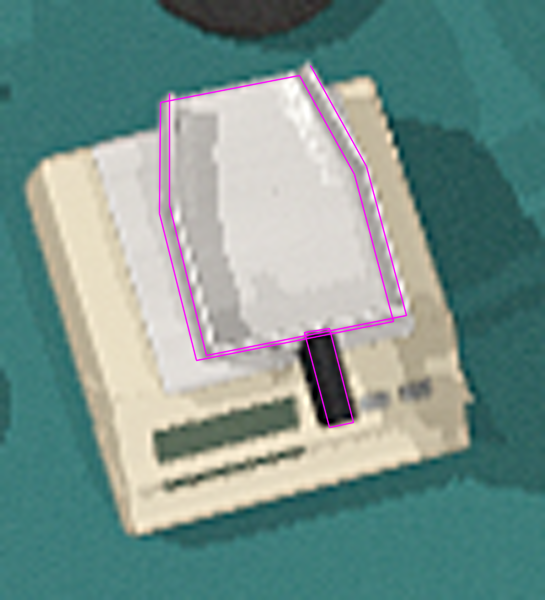

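View pics/o3.png

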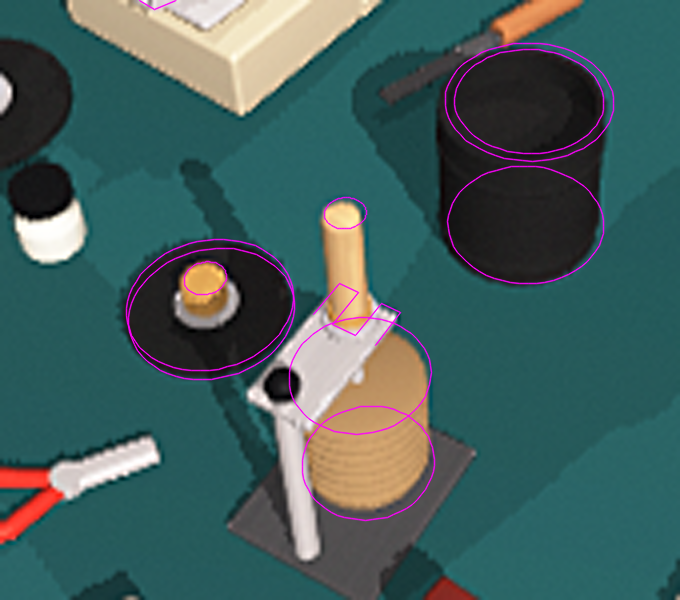

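View pics/o4.png

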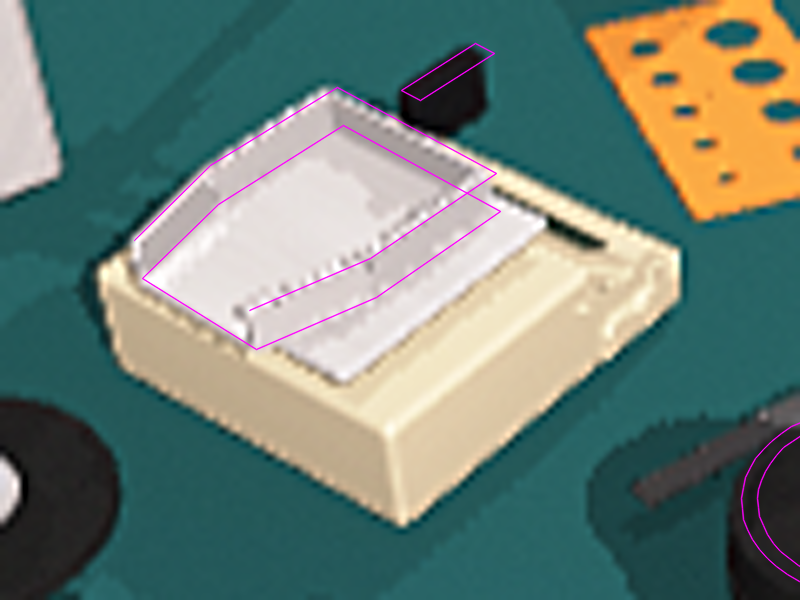

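Run:
```python
from h import *
k=1.5625
b=back("scene",np.array((301,147))/k,.02);print("cone base",b, back("top",np.array((772,438))/k,.01))
for z in (.1,.15,.2,.25): print(z,proj("scene",[b[0],b[1],z])*k,proj("top",[b[0],b[1],z])*k)
for px in [(690,300),(715,190)]: print("box",back("top",np.array(px)/k,.0),back("top",np.array(px)/k,.15))
print(proj("scene",[.53,-.45,.15])*k)
```

```text
cone base [ 0.3054 -0.6081  0.02  ] [ 0.2988 -0.6221  0.01  ]
0.1 [[296.719  116.0534]] [[790.8695 434.479 ]]
0.15 [[293.8621  95.4018]] [[807.8734 434.3978]]
0.2 [[290.8525  73.6455]] [[826.4655 434.309 ]]
0.25 [[287.6774  50.6935]] [[846.8791 434.2116]]
box [ 0.5564 -0.5123  0.    ] [ 0.5299 -0.449   0.15  ]
box [ 0.7698 -0.5884  0.    ] [ 0.7179 -0.5161  0.15  ]
[[243.0258 162.4373]]
```

```bash
python3 -m crank '[[1,0,0,0.1,0],[1,0,0,0.05,0],[1,0,0.1,0,0],[1,0.055,0.083,0,0],[1,0.055,0.083,0,0],[1,0.055,0.083,0,0],[1,0.055,0.083,0,0],[1,0.055,0.083,0,0]]' 20
```

```text
clock: 0.77
position: [0.3485, -0.37, 0.3036]
ee_rot: [-3.082, -0.61, 0.0]
force: [1.1, -0.5, 0.2]
width: 0.997
```

```bash
python3 -m crank '[[1,0.06,0.082,0,0],[1,0.06,0.082,0,0],[1,0.06,0.082,0,0],[1,0.06,0.082,0,0],[1,0.06,0.082,0,0],[1,0.06,0.082,0,0],[1,0.06,0.082,0,0],[1,0.06,0.082,0,0]]' && python3 -m crank '[[1,0.06,0.082,0,0],[1,0.06,0.082,0,0],[1,0.06,0.082,0,0],[1,0.06,0.082,0,0],[1,0.06,0.082,0,0],[1,0,0.08,0,0],[1,0,0,0,0],[1,0,0,0,0]]'
python3 - <<'E'
from h import *
s=shot("scene","s1");t=shot("top","t1")
crop(s,150,100,310,260,"s1c");crop(t,180,60,330,200,"t1c")
p=arm.observe()["position"];print(p,proj("top",p),proj("scene",p))
E
```

```text
clock: 1.43
position: [0.5406, -0.1077, 0.3036]
ee_rot: [3.082, 0.609, -0.001]
force: [1.0, -1.2, -0.4]
width: 0.999
clock: 2.1
position: [0.6595, 0.0897, 0.3028]
ee_rot: [-3.079, -0.617, 0.002]
force: [0.0, -1.4, -0.4]
width: 0.998
[0.6599 0.0855 0.3033] [[227.8111 133.5918]] [[231.8607 179.1327]]
```

View pics/s1c.png

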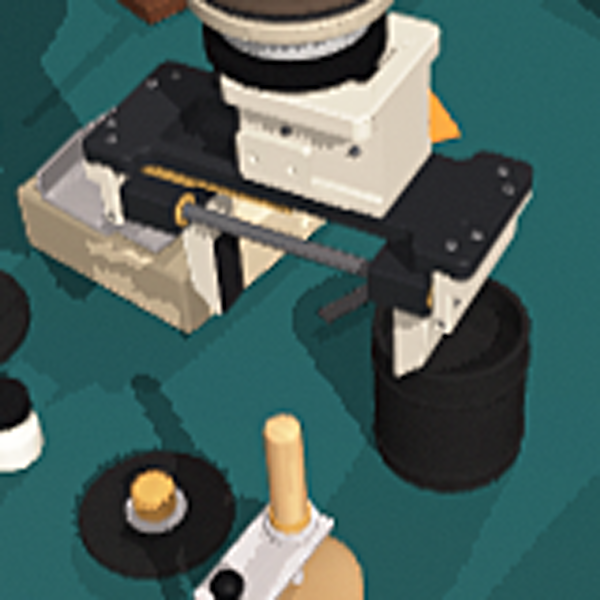

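View pics/t1c.png

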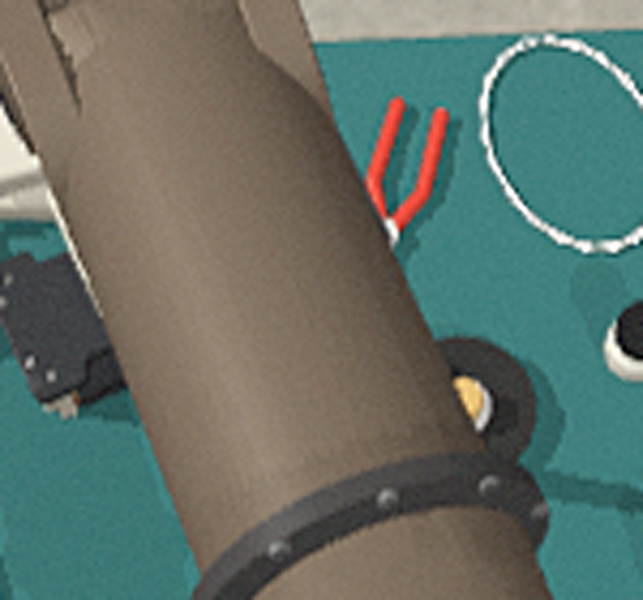

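Run:
```python
from ov import *
s=cv2.imread("pics/s1.png")
o=arm.observe();p=o["position"];R=cv2.Rodrigues(o["ee_rot"])[0]
M=[]
for sg in(1,-1):
    q=[[a,sg*b,.017] for a,b in((-.0095,.046),(.0095,.046))]
    M.append([p+np.array(q)@R.T, p+np.array([[0.0095*i,sg*.046,z] for i,z in ((-1,.017),(-1,-.02),(1,-.02),(1,.017))])@R.T])
overlay(s,"scene",M+[lidM((.684,-.0668)),brushM((.6825,.0885,.015)),barM((.482,.005))],(170,130,310,270),"s1o")
```

```text
(no output)
```

View pics/s1o.png

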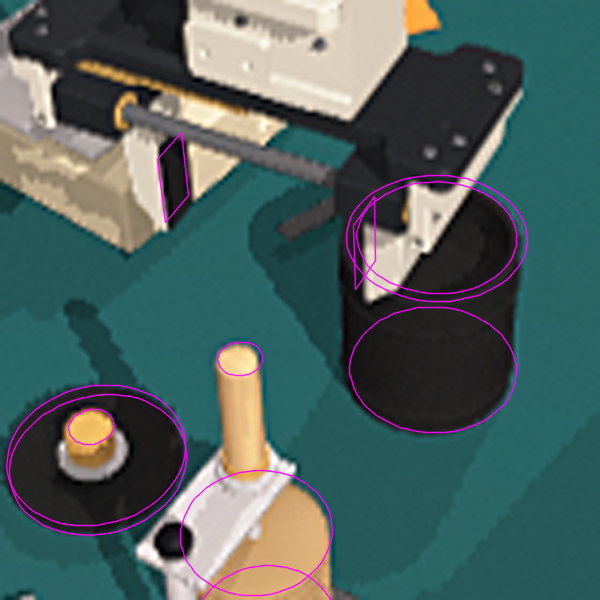

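```bash
python3 -m crank '[[1,0.056,0.008,0,0],[1,0,0,-0.08,0],[1,0,0,-0.08,0],[1,0,0,-0.08,0],[1,0,0,-0.01,0],[1,0,0,0,0],[1,0,0,0,0],[0.2,0,0,0,0]]' 30
python3 - <<'E'
from h import *
s=shot("scene","s2");crop(s,150,130,310,290,"s2c");print(arm.observe()["position"])
E
```

```text
clock: 2.87
position: [0.6838, 0.0894, 0.2066]
ee_rot: [3.082, 0.608, 0.006]
force: [-0.4, -0.7, 0.2]
width: 0.963
[0.6837 0.0896 0.2065]
```

View pics/s2c.png

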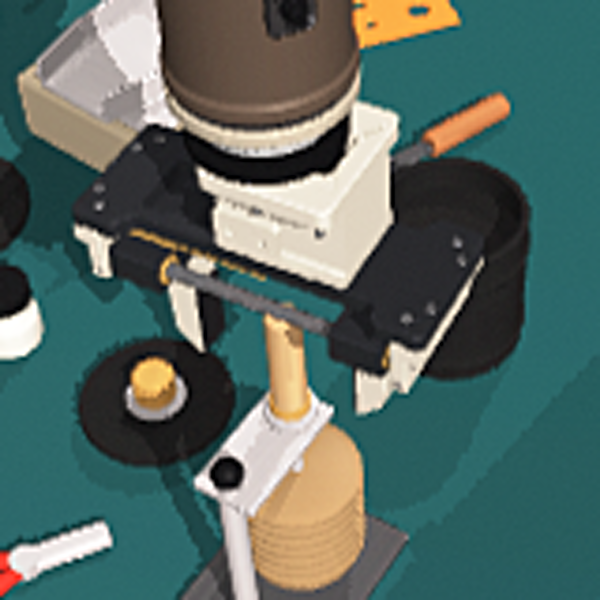

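```bash
python3 -m crank '[[0.15,0,0,0,0],[0.15,0,0,0,0],[0.15,0,0,0,0],[0.1,0,0,0,0],[0.1,0,0,0,0],[0.1,0,0,0,0],[0.1,0,0,0,0],[0.1,0,0,0,0]]' 40
python3 - <<'E'
from h import *
s=shot("scene","s3");crop(s,150,130,310,290,"s3c");o=arm.observe();print(o["position"],o["force"],o["ft_torque"])
E
```

```text
clock: 3.58
position: [0.6824, 0.0897, 0.2037]
ee_rot: [3.082, 0.61, -0.0]
force: [0.1, -0.3, -0.3]
width: 0.349
[0.6825 0.0897 0.2037] [-0.3467 -0.2649  0.4696] [-0.013   0.0004  0.0039]
```

View pics/s3c.png

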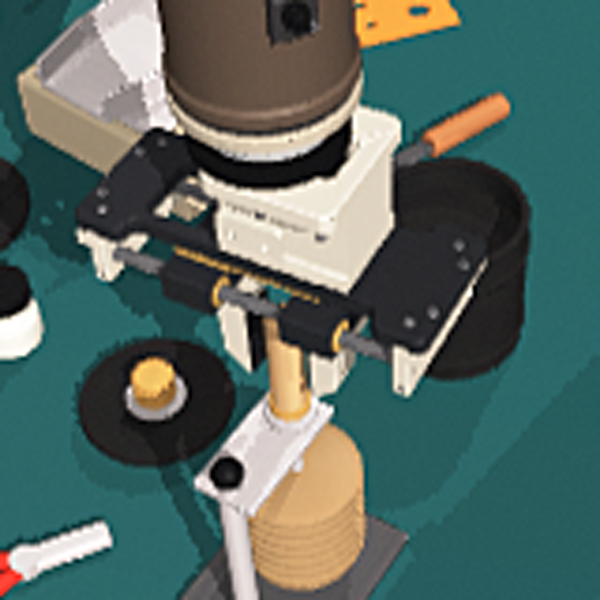

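```bash
python3 -m crank '[[0.1,0,0,0,0],[0.1,0,0,0,0],[0.1,0,0,0,0],[0.1,0,0,0,0],[0.1,0,0,0,0],[0.1,0,0,0,0],[0.1,0,0,0,0],[0.1,0,0,0,0]]' 40
python3 -c "
from h import *
o=arm.observe();print(o['position'],o['force'],o['ft_torque'])"
```

```text
clock: 4.3
position: [0.6824, 0.0898, 0.2037]
ee_rot: [-3.082, -0.61, 0.0]
force: [-0.5, -0.3, -0.4]
width: 0.211
[0.6824 0.0898 0.2037] [-0.4534 -0.3028 -0.4323] [-0.0216  0.0321 -0.0145]
```

```bash
python3 -m crank '[[0.1,0,0,0.025,0],[0.1,0,0,0,0],[0.1,-0.05,-0.016,0,0],[0.1,-0.05,-0.016,0,0],[0.1,-0.05,-0.016,0,0],[0.1,0,0,0,0],[0.1,0,0,0.08,0],[0.1,0,0,0.08,0]]' 40
python3 - <<'E'
from h import *
s=shot("scene","s4");crop(s,150,110,310,270,"s4c");o=arm.observe();print(o["position"],o["force"],o["ft_torque"])
E
```

```text
clock: 4.97
position: [0.6214, 0.07, 0.2775]
ee_rot: [3.082, 0.61, -0.005]
force: [1.1, -0.2, -0.4]
width: 0.211
[0.6248 0.0713 0.286 ] [2.5538 1.3214 5.1631] [ 0.0906 -0.2875 -0.021 ]
```

View pics/s4c.png

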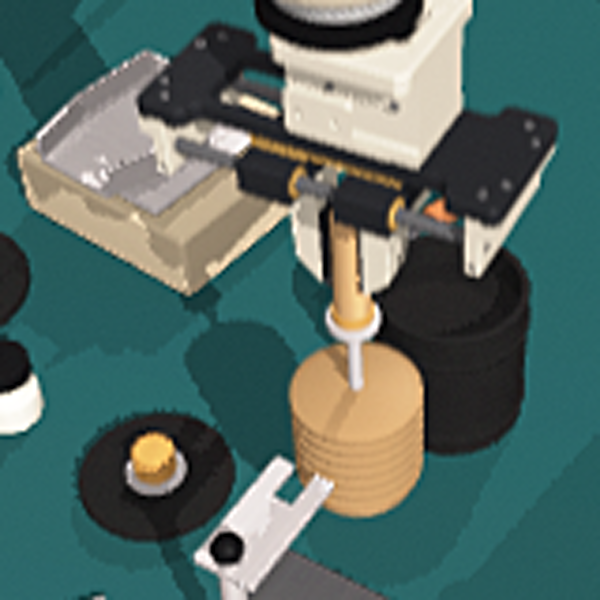

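```bash
python3 -m crank '[[0.1,0,0,0.08,0],[0.1,0,0,0.07,0],[0.1,-0.07,-0.033,0,0],[0.1,-0.07,-0.033,0,0],[0.1,-0.07,-0.033,0,0],[0.1,-0.07,-0.033,0,0],[0.1,-0.068,-0.034,0,0],[0.1,0,0,0,0]]' 40
python3 - <<'E'
from h import *
s=shot("scene","s5");crop(s,180,90,330,240,"s5c");t=shot("top","t5");crop(t,200,140,320,250,"t5c");o=arm.observe();print(o["position"],o["force"],o["ft_torque"])
E
```

```text
clock: 5.68
position: [0.4796, 0.0015, 0.3386]
ee_rot: [3.08, 0.605, -0.001]
force: [-0.2, 0.6, -1.1]
width: 0.21
[0.4833 0.0037 0.3388] [-0.2602 -1.2644 -0.644 ] [ 0.0295 -0.0591 -0.0038]
```

View pics/s5c.png

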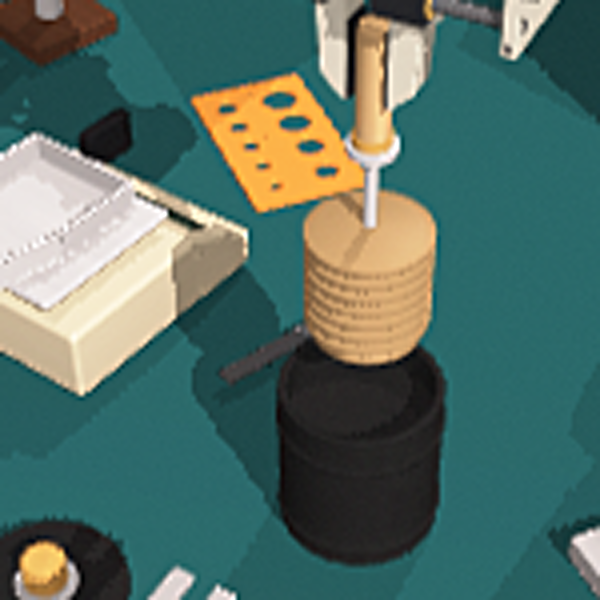

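View pics/t5c.png

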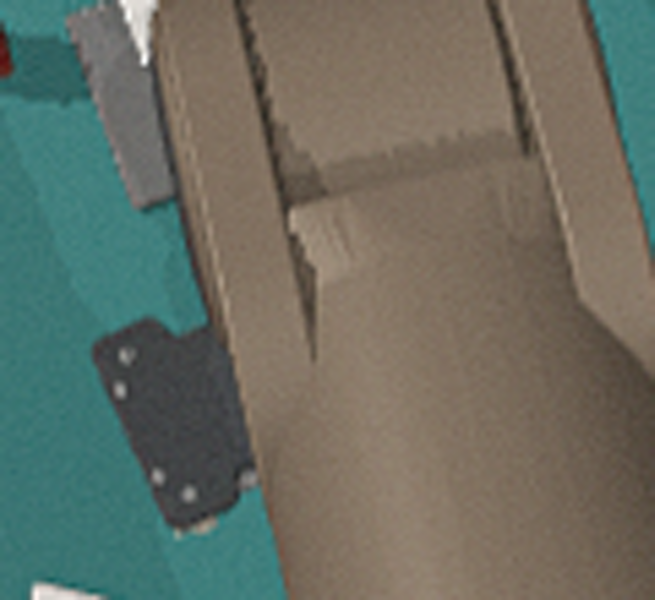

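Run:
```python
from ov import *
s=cv2.imread("pics/s5.png")
overlay(s,"scene",[barM((.4833,.0037)),brushM((.4833,.0037,.150))],(180,90,330,240),"s5o")
```

```text
(no output)
```

View pics/s5o.png

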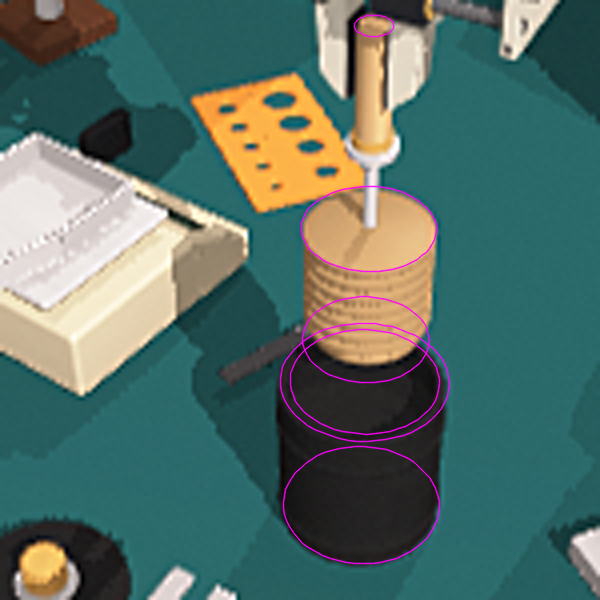

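```bash
python3 -m crank '[[0.1,0.003,-0.002,-0.08,0],[0.1,0,0,-0.08,0],[0.1,0,0,-0.08,0],[0.1,0,0,-0.08,0],[0.1,0,0,-0.02,0],[0.1,0,0,0,0],[0.1,0,0,0,0],[0.1,0,0,0,0]]' 40
python3 -m crank '[[0.1,0,0,-0.005,0],[0.1,0,0,-0.005,0],[0.1,0,0,0,0],[0.1,0,0,0,0],[0.1,0,0,0,0],[0.1,0,0,0,0],[0.1,0,0,0,0],[0.1,0,0,0,0]]' 40
python3 - <<'E'
from h import *
s=shot("scene","s6");crop(s,180,90,330,240,"s6c");o=arm.observe();print(o["position"],o["force"],o["ft_torque"])
E
```

```text
clock: 6.45
position: [0.4862, 0.0038, 0.2036]
ee_rot: [3.082, 0.61, 0.005]
force: [0.1, 0.7, -1.0]
width: 0.211
clock: 7.12
position: [0.4845, 0.0033, 0.1978]
ee_rot: [3.082, 0.61, 0.0]
force: [0.4, -0.3, 0.0]
width: 0.214
[0.4845 0.0033 0.1978] [ 0.0914 -0.5428 -1.4852] [0.0407 0.0001 0.0338]
```

View pics/s6c.png

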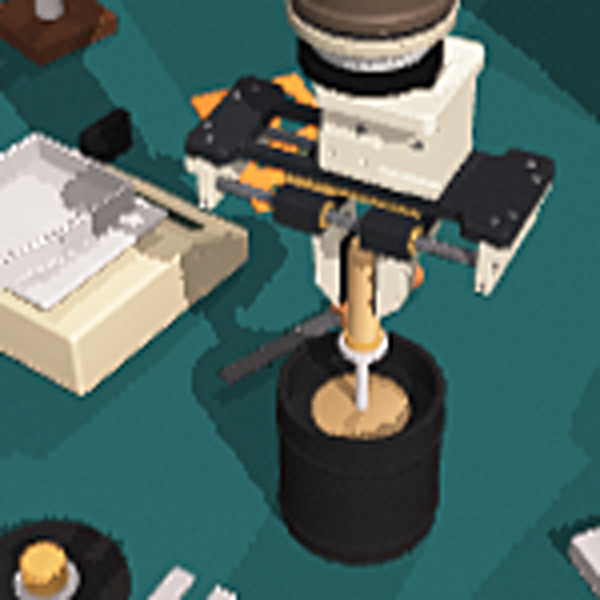

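```bash
python3 -m crank '[[0.1,0,0,-0.003,0],[0.1,0,0,-0.003,0],[0.1,0,0,0,0],[0.1,0,0,0,0],[0.1,0,0,0,0],[0.1,0,0,0,0],[0.1,0,0,0,0],[0.1,0,0,0,0]]' 40
python3 - <<'E'
from h import *
o=arm.observe();print(o["position"],o["force"],o["ft_torque"])
E
```

```text
clock: 7.83
position: [0.4852, 0.0034, 0.1965]
ee_rot: [3.081, 0.609, 0.003]
force: [-1.7, -0.4, 11.6]
width: 0.209
[0.4852 0.0034 0.1965] [-1.6919 -0.4192 11.6248] [-0.0594  0.6465 -0.0406]
```

```bash
python3 -m crank '[[0.1,0,0,0.1,0],[0.1,0,0,0.1,0],[0.1,0,0,0.1,0],[0.1,0,0,0.01,0],[0.1,0,0,0,0],[0.1,0,0,0,0],[0.1,0,0,0,0],[0.1,0,0,0,0]]' 40
python3 -m crank '[[0.1,0,0,-0.1,0],[0.1,0,0,-0.1,0],[0.1,0,0,-0.095,0],[0.1,0,0,-0.01,0],[0.1,0,0,-0.004,0],[0.1,0,0,0,0],[0.1,0,0,0,0],[0.1,0,0,0,0]]' 40
python3 -m crank '[[0.1,0,0,0.1,0],[0.1,0,0,0.1,0],[0.1,0,0,0.1,0],[0.1,0,0,0.01,0],[0.1,0,0,0,0],[0.1,0,0,0,0],[0.1,0,0,0,0],[0.1,0,0,0,0]]' 40
python3 -m crank '[[0.1,0,0,-0.1,0],[0.1,0,0,-0.1,0],[0.1,0,0,-0.095,0],[0.1,0,0,-0.01,0],[0.1,0,0,-0.004,0],[0.1,0,0,0,0],[0.1,0,0,0,0],[0.1,0,0,0,0]]' 40
python3 -m crank '[[0.1,0,0,0.1,0],[0.1,0,0,0.1,0],[0.1,0,0,0.1,0],[0.1,0,0,0.01,0],[0.1,0,0,0,0],[0.1,0,0,0,0],[0.1,0,0,0,0],[0.1,0,0,0,0]]' 40
```

```text
clock: 8.5
position: [0.4836, 0.0031, 0.3176]
ee_rot: [-3.081, -0.61, 0.005]
force: [-0.8, -0.4, -1.1]
width: 0.212
clock: 9.17
position: [0.4847, 0.0034, 0.1963]
ee_rot: [3.082, 0.61, 0.001]
force: [0.6, 0.1, -1.2]
width: 0.209
clock: 9.83
position: [0.4836, 0.0032, 0.3182]
ee_rot: [-3.081, -0.61, 0.004]
force: [0.1, -0.5, -0.6]
width: 0.211
clock: 10.5
position: [0.4854, 0.0034, 0.1977]
ee_rot: [3.081, 0.61, 0.004]
force: [0.2, 0.4, -1.0]
width: 0.211
clock: 11.17
position: [0.4837, 0.0032, 0.3188]
ee_rot: [-3.082, -0.61, 0.004]
force: [0.5, -0.4, -1.1]
width: 0.214
```

```bash
python3 -m crank '[[0.1,0.07,0.034,0,0],[0.1,0.07,0.034,0,0],[0.1,0.07,0.034,0,0],[0.1,0.07,0.034,0,0],[0.1,0.068,0.034,0,0],[0.1,0,0,0,0],[0.1,0,0,0,0],[0.1,0,0,0,0]]' 40
python3 - <<'E'
from ov import *
s=shot("scene","s7");o=arm.observe();print(o["position"],o["force"],o["ft_torque"])
p=o["position"]
overlay(s,"scene",[brushM((p[0],p[1],p[2]-.1887)),standM((.6824,.0898,.307))],(150,110,310,270),"s7c")
E
```

```text
clock: 11.83
position: [0.623, 0.0711, 0.3187]
ee_rot: [3.082, 0.61, -0.004]
force: [0.2, 0.1, -1.3]
width: 0.213
[0.6228 0.0707 0.3193] [-0.8301 -1.379  -0.6092] [0.0182 0.0802 0.0298]
```

View pics/s7c.png

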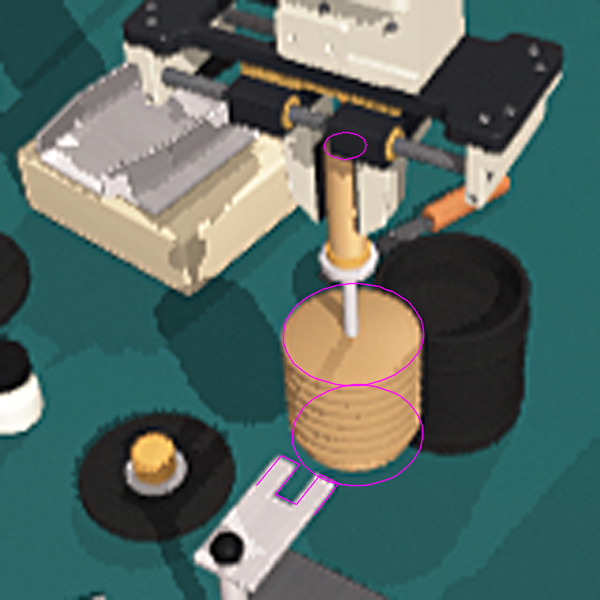

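```bash
python3 -m crank '[[0.1,0,0,-0.08,0],[0.1,0,0,-0.08,0],[0.1,0,0,-0.08,0],[0.1,0,0,-0.02,0],[0.1,0,0,0,0],[0.1,0,0,0,0],[0.1,0,0,0,0],[0.1,0,0,0,0]]' 40
python3 - <<'E'
from h import *
s=shot("scene","s8");crop(s,150,130,290,270,"s8c");o=arm.observe();print(o["position"],o["force"],o["ft_torque"])
E
```

```text
clock: 12.55
position: [0.6248, 0.0716, 0.2185]
ee_rot: [3.082, 0.61, 0.006]
force: [0.3, 0.3, -0.8]
width: 0.213
[0.6246 0.0715 0.2182] [0.5115 0.0664 0.3687] [-0.059  -0.0204  0.0171]
```

View pics/s8c.png

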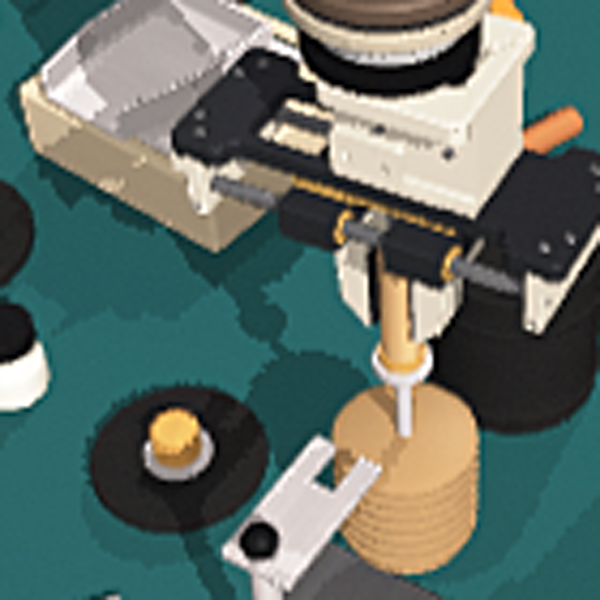

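```bash
python3 -m crank '[[0.1,0,0,-0.005,0],[0.1,0.036,0.0115,0,0],[0.1,0.036,0.0115,0,0],[0.1,0.036,0.0115,0,0],[0.1,0.036,0.011,0,0],[0.1,0,0,0,0],[0.1,0,0,0,0],[0.1,0,0,0,0]]' 40
python3 - <<'E'
from h import *
s=shot("scene","s9");crop(s,150,130,290,270,"s9c");o=arm.observe();print(o["position"],o["force"],o["ft_torque"])
E
```

```text
clock: 13.27
position: [0.6808, 0.0894, 0.2142]
ee_rot: [3.082, 0.61, -0.001]
force: [0.2, 0.1, -1.3]
width: 0.212
[0.6806 0.0893 0.2143] [-1.1158  0.4244 -0.4358] [ 0.0425  0.0188 -0.0562]
```

View pics/s9c.png

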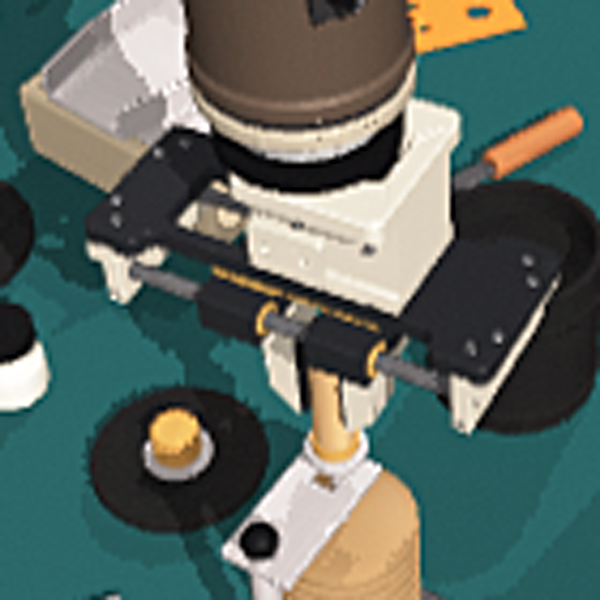

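```bash
python3 -m crank '[[0.1,0.004,0.001,0,0],[0.1,0,0,-0.013,0],[0.1,0,0,-0.012,0],[0.1,0,0,0,0],[0.1,0,0,0,0],[0.1,0,0,0,0],[0.1,0,0,0,0],[0.1,0,0,0,0]]' 40
python3 - <<'E'
from h import *
o=arm.observe();print(o["position"],o["force"],o["ft_torque"])
E
```

```text
clock: 13.98
position: [0.6829, 0.09, 0.2043]
ee_rot: [3.082, 0.61, 0.0]
force: [0.2, 0.3, -1.9]
width: 0.21
[0.6829 0.09   0.2043] [ 0.1677  0.2885 -1.8967] [-0.0029  0.0003 -0.0457]
```

```bash
python3 -m crank '[[0.6,0,0,-0.002,0],[0.6,0,0,0,0],[0.6,0,0,0,0],[0.6,0,0,0,0],[0.6,0,0,0,0],[0.6,0,0,0.05,0],[0.6,0,0,0.1,0],[0.6,0,0,0.1,0]]' 40
python3 - <<'E'
from h import *
s=shot("scene","s10");crop(s,150,100,290,240,"s10c");o=arm.observe();print(o["position"],o["force"],o["ft_torque"])
E
```

```text
clock: 14.65
position: [0.6819, 0.0896, 0.3031]
ee_rot: [-3.082, -0.61, 0.006]
force: [1.0, 0.6, 1.2]
width: 0.6
[0.6851 0.0907 0.3137] [1.0436 0.0374 8.0521] [ 0.0795 -0.1358  0.0147]
```

View pics/s10c.png

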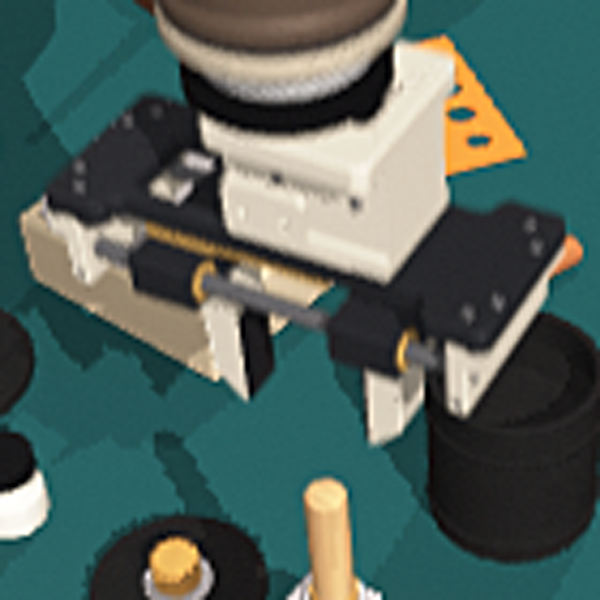

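Run:
```python
from ov import *
s=shot("scene","s11");t=shot("top","t11")
crop(s,280,250,410,384,"s11c");crop(t,110,155,195,250,"t11c")
```

```text
(no output)
```

View pics/s11c.png

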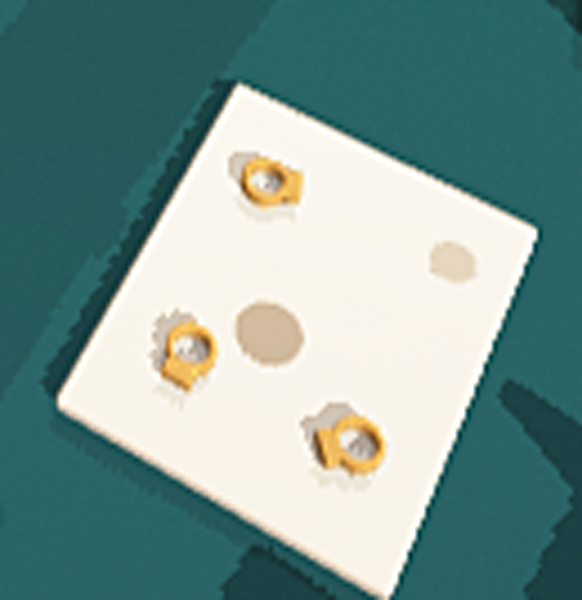

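View pics/t11c.png

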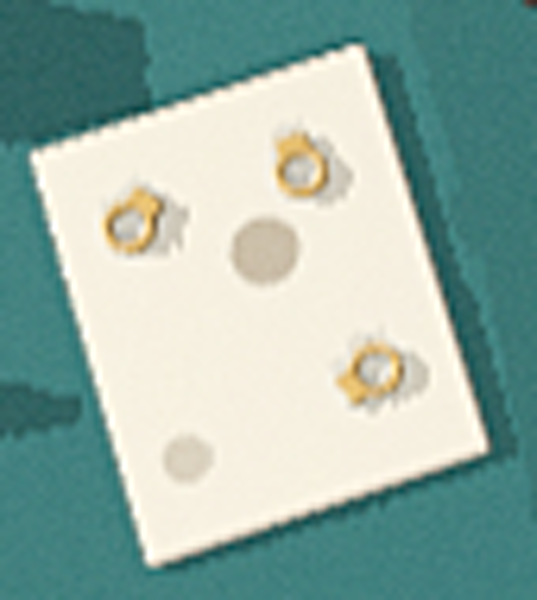

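```bash
cat > ring.py <<'E'
from ov import *
from scipy.optimize import minimize
def gold(im):
    h=cv2.cvtColor(im,cv2.COLOR_BGR2HSV).astype(int)
    return ((h[...,0]>10)&(h[...,0]<30)&(h[...,1]>95)&(h[...,2]>90)).astype(np.uint8)
U=4
def render(n,p,shape,off):
    m=np.zeros(shape,np.uint8);z=p[3]
    px=lambda P:np.round(((proj(n,P)+.5-off)*U)*16).astype(np.int32)
    q=(p[0],p[1],z,p[2])
    for dz in np.linspace(-.0045,.0045,5):
        cv2.fillPoly(m,[px(body(q,circ(0,0,dz,.012)))],1,shift=4)
        cv2.fillPoly(m,[px(body(q,[(.006,.0075,dz),(.0175,.0075,dz),(.0175,-.0075,dz),(.006,-.0075,dz)]))],1,shift=4)
    h=np.ones(shape,np.uint8)
    for dz in(-.0045,.0045):
        a=np.zeros(shape,np.uint8);cv2.fillPoly(a,[px(body(q,circ(0,0,dz,.0085)))],1,shift=4);h&=a
    return m&(1-h)
def fitring(ims,x0,z=.0165):
    D={}
    for n,im in ims.items():
        c=proj(n,[x0[0],x0[1],z])[0].astype(int);o=c-16
        if o.min()<0: continue
        sub=cv2.resize(im[o[1]:o[1]+32,o[0]:o[0]+32],None,fx=U,fy=U,interpolation=cv2.INTER_CUBIC)
        D[n]=(gold(sub),o)
    res={}
    for key in list(D)+["both"]:
        ks=list(D) if key=="both" else [key]
        def cost(p):
            c=0
            for n in ks:
                g,o=D[n];m=render(n,(p[0]/100,p[1]/100,p[2],z),g.shape,o);c+=1-(m&g).sum()/max(1,(m|g).sum())
            return c
        best=min((minimize(cost,[x0[0]*100,x0[1]*100,a],method="Nelder-Mead",options=dict(initial_simplex=[[x0[0]*100,x0[1]*100,a],[x0[0]*100+.4,x0[1]*100,a],[x0[0]*100,x0[1]*100+.4,a],[x0[0]*100,x0[1]*100,a+.4]])) for a in np.arange(0,6.28,.785)),key=lambda r:r.fun)
        res[key]=(best.x[0]/100,best.x[1]/100,(best.x[2]+np.pi)%(2*np.pi)-np.pi,best.fun/len(ks))
    return res
E
python3 - <<'E'
from ring import *
ims={"top":cv2.imread("pics/t11.png"),"scene":cv2.imread("pics/s11.png")}
for n,x0 in dict(a=(.600,.385),b=(.623,.310),c=(.526,.277)).items():
    for k,v in fitring(ims,x0).items(): print(n,k,np.round(v,4),"deg",round(np.degrees(v[2]),1))
E
```

```text
a top [ 0.6001  0.3907 -0.7008  0.3738] deg -40.2
a scene [ 0.5992  0.3882 -0.5518  0.1875] deg -31.6
a both [ 0.5992  0.389  -0.611   0.3163] deg -35.0
b top [0.622  0.3123 0.3122 0.377 ] deg 17.9
b scene [0.6214 0.3103 0.3009 0.1688] deg 17.2
b both [0.6213 0.311  0.3039 0.3049] deg 17.4
c top [0.5285 0.2786 2.1003 0.3886] deg 120.3
c scene [0.529  0.2766 2.1274 0.1906] deg 121.9
c both [0.5287 0.2773 2.1559 0.3207] deg 123.5
```

```bash
python3 -m crank '[[0.6,-0.026,0.092,0,-0.04],[0.6,-0.026,0.092,0,-0.04],[0.6,-0.026,0.092,0,0],[0.6,-0.026,0.092,0,0],[0.6,-0.025,0.092,0,0],[0.6,-0.025,0.092,0,0],[0.6,0,0,-0.1,0],[0.6,0,0,-0.1,0]]' 30 && python3 -m crank '[[0.6,0,0,-0.1,0],[0.6,0,0,-0.1,0],[0.6,0,0,-0.1,0],[0.6,0,0,-0.05,0],[0.6,0,0,0,0],[0.6,0,0,0,0],[0.6,0,0,0,0],[0.6,0,0,0,0]]' 30
python3 - <<'E'
from h import *
s=shot("scene","s12");crop(s,280,230,410,360,"s12c");o=arm.observe();R=cv2.Rodrigues(o["ee_rot"])[0];print(o["position"],o["force"],np.degrees(np.arctan2(R[1,1],R[0,1])),o["joints"])
E
```

```text
clock: 15.47
position: [0.6201, 0.3157, 0.2239]
ee_rot: [-3.1, -0.489, -0.006]
force: [1.2, -0.5, -1.5]
width: 0.601
clock: 16.13
position: [0.6225, 0.3116, 0.0858]
ee_rot: [-3.103, -0.48, -0.005]
force: [-0.2, 1.3, 0.7]
width: 0.598
[0.6224 0.3115 0.0857] [-0.7176  0.1629  0.5695] -72.41620919742965 [-0.3545  0.7141 -0.3054  1.5221  0.2466  0.9397 -1.999 ]
```

View pics/s12c.png

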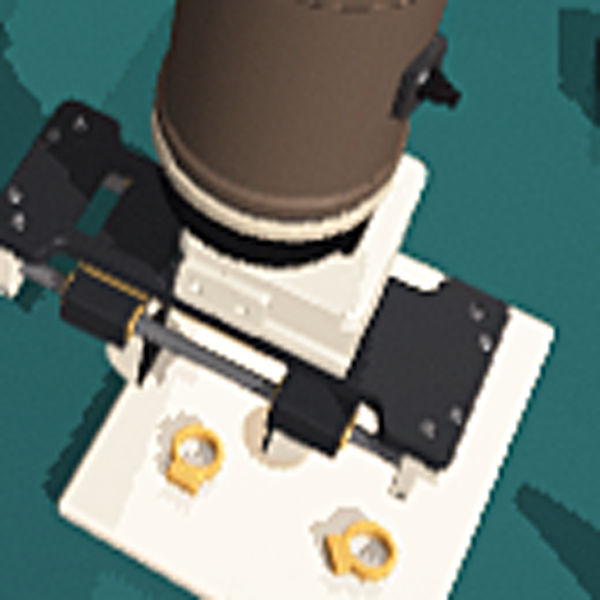

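```bash
python3 -m crank '[[0.6,-0.003,-0.002,-0.08,0],[0.6,0,0,-0.056,0],[0.6,0,0,0,0],[0.15,0,0,0,0],[0.15,0,0,0,0],[0.15,0,0,0,0],[0.15,0,0,0,0],[0.15,0,0,0,0]]' 20 && python3 -m crank '[[0.15,0,0,0,0],[0.15,0,0,0,0],[0.15,0,0,0,0],[0.15,0,0,0,0],[0.15,0,0,0.01,0],[0.15,0,0,0.04,0],[0.15,0,0,0.04,0],[0.15,0,0,0,0]]' 20
python3 - <<'E'
from h import *
s=shot("scene","s13");crop(s,280,230,410,360,"s13c");o=arm.observe();print(o["position"],o["force"])
E
```

```text
clock: 16.85
position: [0.6203, 0.31, 0.0295]
ee_rot: [-3.104, -0.48, -0.001]
force: [0.2, 0.5, 3.2]
width: 0.283
clock: 17.52
position: [0.6214, 0.3109, 0.068]
ee_rot: [-3.103, -0.48, -0.006]
force: [1.0, 1.0, 1.1]
width: 0.245
[0.621  0.3105 0.0665] [-0.0159 -0.9853 -0.0911]
```

View pics/s13c.png

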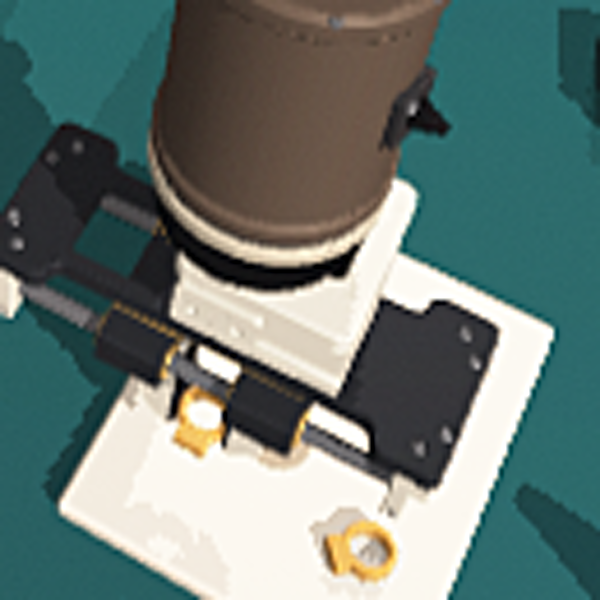

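```bash
python3 -m crank '[[0.15,-0.06,0,0.08,0],[0.15,-0.06,0,0.08,0],[0.15,-0.06,0,0.08,0],[0.15,-0.06,0,0.08,0],[0.15,0,-0.1,0.02,0],[0.15,0,-0.1,0,0],[0.15,0,-0.1,0,0],[0.15,0,-0.1,0,0]]' 20 && python3 -m crank '[[0.15,0,-0.1,0,0],[0.15,0,-0.1,0,0],[0.15,0,-0.1,0,0],[0.15,0,-0.1,0,0],[0.15,0,-0.1,0,0],[0.15,0,-0.1,0,-0.05],[0.15,0,-0.1,0,-0.05],[0.15,0,-0.1,0,-0.05]]' 20 && python3 -m crank '[[0.15,0,-0.1,0,0],[0.15,0,-0.1,0,0],[0.15,0,-0.1,0,0],[0.15,0,0,0,0],[0.15,0,0,0,0],[0.15,0,0,0,0],[0.15,0,0,0,0],[0.15,0,0,0,0]]' 20
python3 - <<'E'
from ov import *
s=shot("scene","s14");o=arm.observe();R=cv2.Rodrigues(o["ee_rot"])[0];print(o["position"],o["force"],np.degrees(np.arctan2(R[1,1],R[0,1])),o["joints"])
overlay(s,"scene",[scoopM((.5225,-.3035,.152))],(120,80,260,200),"s14c")
E
```

```text
clock: 18.23
position: [0.5233, 0.1482, 0.2005]
ee_rot: [3.104, 0.482, -0.001]
force: [0.6, -1.1, 0.0]
width: 0.246
clock: 18.9
position: [0.5232, -0.1721, 0.2002]
ee_rot: [-3.133, -0.231, 0.002]
force: [0.8, 0.9, -0.1]
width: 0.245
clock: 19.57
position: [0.5244, -0.2883, 0.2007]
ee_rot: [-3.132, -0.239, 0.0]
force: [-0.1, 0.4, 0.3]
width: 0.248
[ 0.5244 -0.2885  0.2009] [ 0.1481 -0.1061  0.0041] -81.28177156427313 [ 0.531   0.4385 -0.1648  1.6834  0.081   1.0266 -1.0791]
```

View pics/s14c.png

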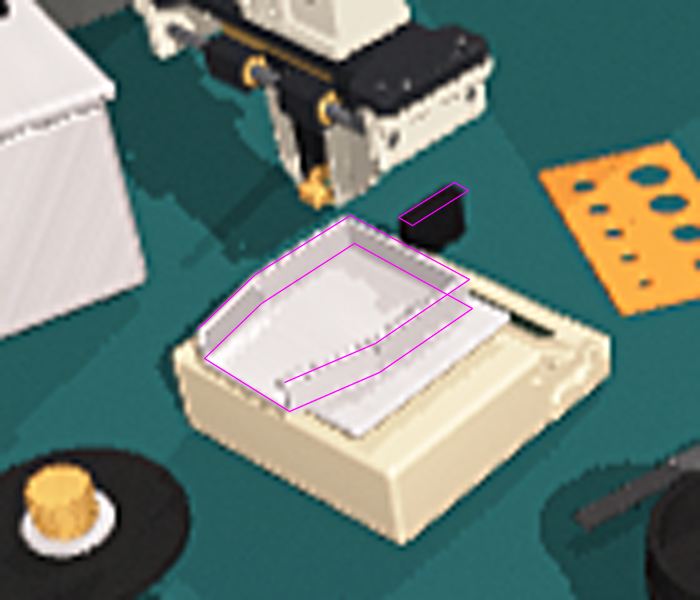

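```bash
python3 -m crank '[[0.15,0,-0.0375,0,0],[0.15,0,0,-0.09,0],[0.15,0,0,-0.09,0],[0.15,0,0,-0.05,0],[0.15,0,0,0,0],[0.15,0,0,-0.014,0],[0.15,0,0,0,0],[0.15,0,0,0,0]]' 20
python3 - <<'E'
from ov import *
s=shot("scene","s15");o=arm.observe();print(o["position"],o["force"])
crop(s,120,80,260,200,"s15c")
E
```

```text
clock: 20.28
position: [0.5251, -0.3056, 0.1049]
ee_rot: [3.131, 0.235, 0.003]
force: [-0.3, 0.9, 0.4]
width: 0.245
[ 0.5251 -0.3056  0.105 ] [-0.3499  0.2995 -0.5346]
```

View pics/s15c.png

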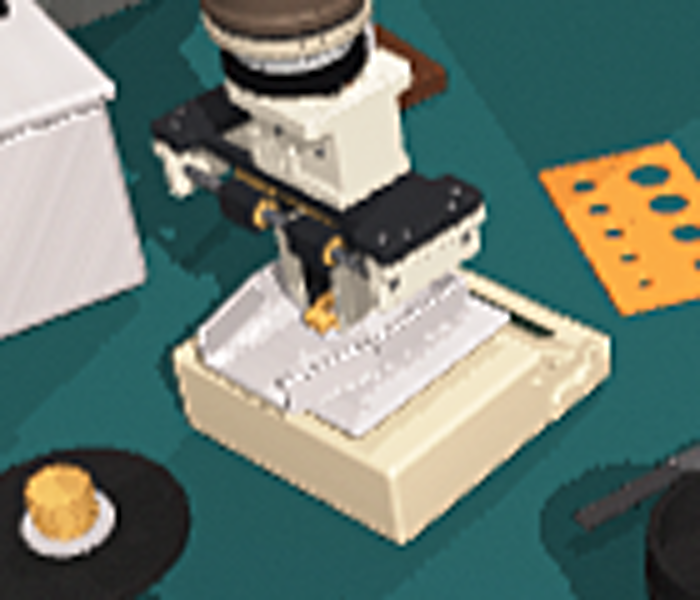

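```bash
python3 -m crank '[[0.15,0,0,-0.004,0],[0.15,0,0,0,0],[0.4,0,0,0,0],[0.4,0,0,0,0],[0.4,0,0,0,0],[0.4,0,0,0,0],[0.4,0,0,0.05,0],[0.4,0,0,0.1,0]]' 20 && python3 -m crank '[[0.5,0,0,0.1,0.1],[0.5,0,0.1,0,0.1],[0.5,0,0.1,0,0.1],[0.5,0,0.1,0,0.1],[0.5,0,0.1,0,0.1],[0.5,0,0.1,0,0.1],[0.5,0,0.1,0,0.1],[0.5,0,0.1,0,0.1]]' 20
python3 - <<'E'
from ov import *
s=shot("scene","s16");t=shot("top","t16");o=arm.observe();R=cv2.Rodrigues(o["ee_rot"])[0];print(o["position"],o["force"],np.degrees(np.arctan2(R[1,1],R[0,1])),o["joints"])
crop(s,120,80,260,200,"s16c");crop(t,330,160,430,270,"t16c")
E
```

```text
clock: 21.0
position: [0.5212, -0.3038, 0.158]
ee_rot: [-3.128, -0.235, 0.012]
force: [0.7, -0.4, 0.1]
width: 0.399
clock: 21.67
position: [0.5237, -0.0234, 0.202]
ee_rot: [2.762, 1.496, 0.001]
force: [0.5, -0.4, -1.5]
width: 0.5
[ 0.5239 -0.0171  0.2024] [ 0.2284 -1.3592 -0.2892] -32.614423717256294 [ 0.2825  0.3543 -0.452   1.844   0.179   0.9822 -0.8139]
```

View pics/s16c.png

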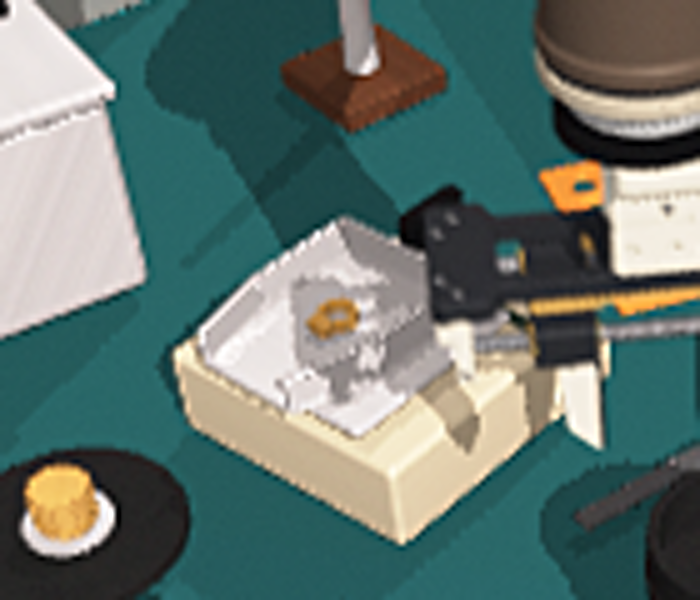

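View pics/t16c.png

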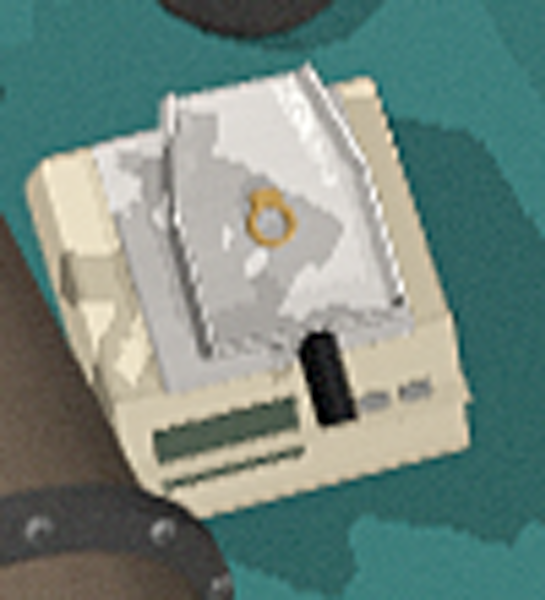

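```bash
python3 -m crank '[[0.6,0,0.1,0,0.11],[0.6,0,0.1,0,0.11],[0.6,0,0.1,0,0.11],[0.6,0,0.1,0,0.11],[0.6,0,0.1,0,0.11],[0.6,0,0.1,0,0.11],[0.6,0,0.1,0,0.11],[0.6,0,0.034,0,0.11]]' 20 && python3 -m crank '[[0.6,0.01,0,0,0.11],[0.6,0,0,0,0.09],[0.6,0,0,-0.1,0],[0.6,0,0,-0.1,0],[0.6,0,0,-0.05,0],[0.6,0,0,0,0],[0.6,0,0,0,0],[0.6,0,0,0,0]]' 20
python3 - <<'E'
from ov import *
s=shot("scene","s17");o=arm.observe();R=cv2.Rodrigues(o["ee_rot"])[0];print(o["position"],o["force"],np.degrees(np.arctan2(R[1,1],R[0,1])),o["joints"])
crop(s,280,220,410,350,"s17c")
E
```

```text
clock: 22.43
position: [0.5225, 0.2752, 0.2024]
ee_rot: [-1.8, -2.572, -0.006]
force: [-0.2, 0.7, 0.7]
width: 0.6
clock: 23.1
position: [0.5289, 0.2693, 0.1034]
ee_rot: [1.538, 2.739, 0.003]
force: [0.6, 0.4, 1.2]
width: 0.6
[0.5291 0.2694 0.1038] [-0.2694 -0.0009  0.0361] 31.377235938189195 [-0.1006  0.631  -0.6802  1.7645  0.4866  0.9175 -0.4415]
```

View pics/s17c.png

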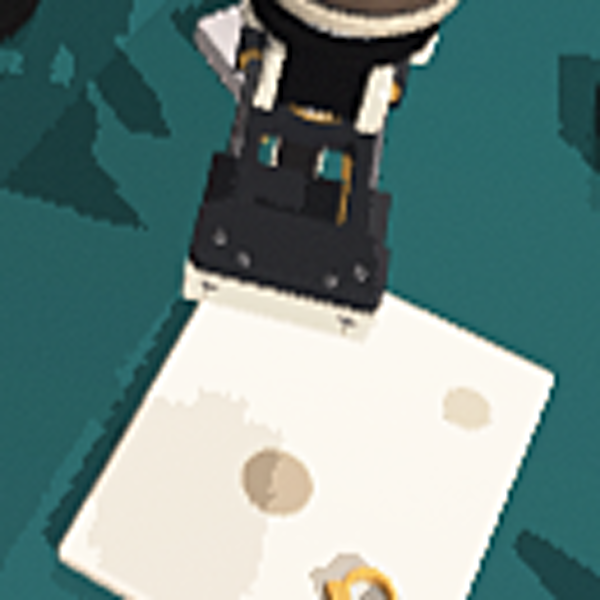

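Run:
```python
from ring import *
ims={"top":cv2.imread("pics/t16.png"),"scene":cv2.imread("pics/s16.png")}
for n,x0 in dict(a=(.600,.388),c=(.5288,.277)).items():
    print(n,{k:np.round(v,4) for k,v in fitring(ims,x0).items()})
```

```text
a {'top': array([ 0.6   ,  0.3907, -0.7493,  0.3688]), 'scene': array([ 0.5995,  0.3885, -0.6   ,  0.2026]), 'both': array([ 0.5994,  0.3894, -0.6301,  0.3162])}
c {'top': array([0.5288, 0.277 , 0.    , 1.    ]), 'scene': array([ 0.5032,  0.2553, -0.9877,  0.3851]), 'both': array([ 0.5043,  0.275 , -1.7331,  0.7886])}
```

Run:
```python
from h import *
s=cv2.imread("pics/s16.png");crop(s,280,230,410,360,"s16d");t=cv2.imread("pics/t16.png");crop(t,110,155,215,270,"t16d")
```

```text
(no output)
```

View pics/s16d.png

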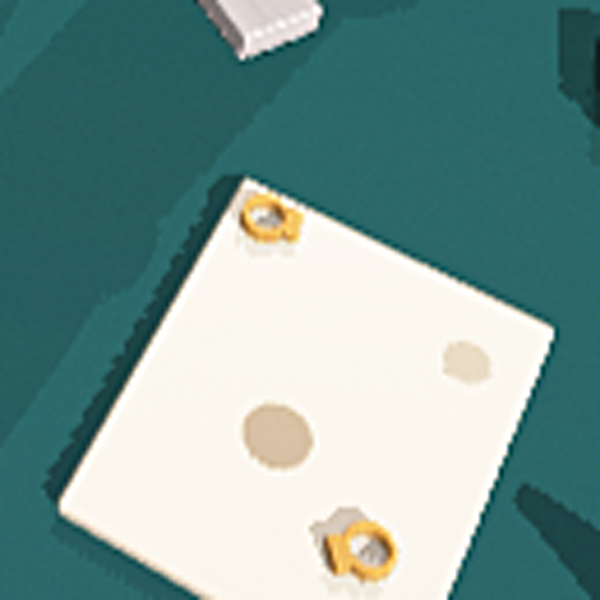

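View pics/t16d.png

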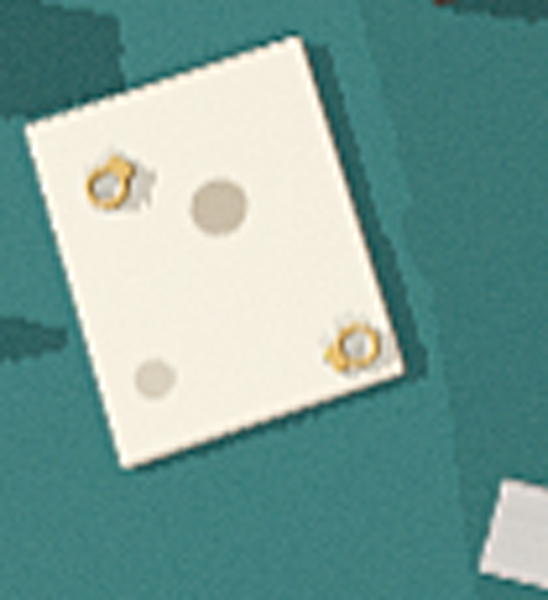

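Run:
```python
from ring import *
ims={"top":cv2.imread("pics/t16.png"),"scene":cv2.imread("pics/s16.png")}
x0=back("top",src([(357,345)],600/115,(110,155))[0],.0165)[:2];print(x0)
print({k:np.round(v,4) for k,v in fitring(ims,x0).items()})
```

```text
[0.5052 0.2531]
{'top': array([0.5058, 0.2534, 2.0611, 0.3633]), 'scene': array([0.5052, 0.2512, 2.0149, 0.209 ]), 'both': array([0.5057, 0.2527, 2.1313, 0.3272])}
```

```bash
python3 -m crank '[[0.6,-0.059,-0.043,0,-0.05],[0.6,0,0,-0.1,0],[0.6,0,0,-0.04,0],[0.6,0,0,-0.042,0],[0.6,0,0,0,0],[0.6,0,0,0,0],[0.15,0,0,0,0],[0.15,0,0,0,0]]' 20 && python3 -m crank '[[0.15,0,0,0,0],[0.15,0,0,0,0],[0.15,0,0,0,0],[0.15,0,0,0,0],[0.15,0,0,0,0],[0.15,0,0,0,0],[0.15,0,0,0,0],[0.15,0,0,0.08,0]]' 20
python3 - <<'E'
from ov import *
s=shot("scene","s18");o=arm.observe();R=cv2.Rodrigues(o["ee_rot"])[0];print(o["position"],o["force"],np.degrees(np.arctan2(R[1,1],R[0,1])))
crop(s,280,200,410,330,"s18c")
E
```

```text
clock: 23.82
position: [0.5053, 0.2518, 0.0302]
ee_rot: [1.609, 2.697, 0.003]
force: [-0.2, 0.5, 0.6]
width: 0.505
clock: 24.48
position: [0.502, 0.2491, 0.0569]
ee_rot: [-1.607, -2.695, 0.011]
force: [-0.6, -0.8, -0.5]
width: 0.246
[0.505  0.252  0.0648] [1.2538 1.4827 3.9909] 28.421813718126153
```

View pics/s18c.png

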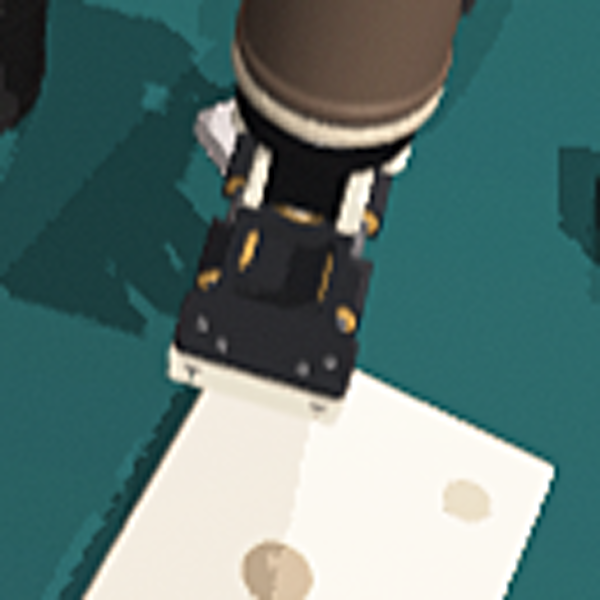

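```bash
python3 - <<'E'
from h import *
from fit import src
print(back("top",src([(271,220)],5.4545,(330,160))[0],.0925))
E
python3 -m crank '[[0.15,0.032,0,0.086,-0.1],[0.15,0.032,0,0.086,-0.1],[0.15,0.032,0,0.086,-0.1],[0.15,0.033,0,0.086,-0.1],[0.15,0,-0.098,0,-0.1],[0.15,0,-0.098,0,-0.1],[0.15,0,-0.098,0,-0.1],[0.15,0,-0.098,0,-0.1]]' 20 && python3 -m crank '[[0.15,0,-0.098,0,-0.1],[0.15,0,-0.098,0,-0.1],[0.15,0,-0.098,0,-0.1],[0.15,0,-0.098,0,-0.1],[0.15,0,-0.098,0,-0.1],[0.15,0,-0.098,0,-0.1],[0.15,0,-0.098,0,-0.1],[0.15,0,-0.098,0,-0.1]]' 20 && python3 -m crank '[[0.15,0,-0.098,0,-0.1],[0.15,0,-0.098,0,-0.1],[0.15,0,0,0,-0.03],[0.15,0,0,0,0],[0.15,0,0,0,0],[0.15,0,0,0,0],[0.15,0,0,0,0],[0.15,0,0,0,0]]' 20
python3 - <<'E'
from ov import *
s=shot("scene","s19");o=arm.observe();R=cv2.Rodrigues(o["ee_rot"])[0];print(o["position"],o["force"],np.degrees(np.arctan2(R[1,1],R[0,1])))
crop(s,120,80,260,200,"s19c")
E
```

```text
[ 0.5261 -0.3024  0.0925]
clock: 25.2
position: [0.5559, 0.093, 0.1988]
ee_rot: [2.571, 1.804, 0.001]
force: [0.4, 0.7, -1.5]
width: 0.248
clock: 25.87
position: [0.5557, -0.2209, 0.1987]
ee_rot: [3.083, 0.602, 0.0]
force: [1.0, -0.5, -0.5]
width: 0.241
clock: 26.53
position: [0.5564, -0.2962, 0.1987]
ee_rot: [-3.132, -0.239, -0.0]
force: [0.3, 0.6, 0.6]
width: 0.247
[ 0.5564 -0.2964  0.1987] [-0.4868  0.4323 -0.5   ] -81.29705515335831
```

View pics/s19c.png

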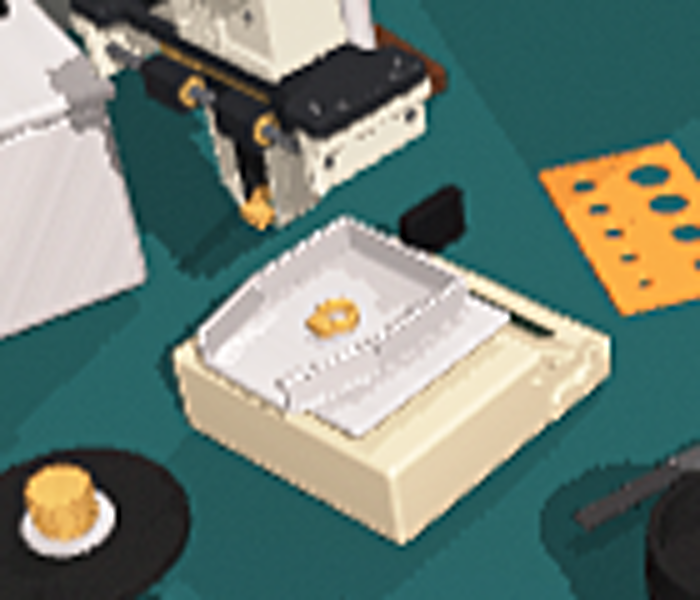

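```bash
python3 -m crank '[[0.15,0.008,-0.01,-0.05,0],[0.15,0,0,-0.09,0],[0.15,0,0,-0.06,0],[0.15,0,0,-0.025,0],[0.15,0,0,-0.015,0],[0.15,0,0,0,0],[0.15,0,0,0,0],[0.15,0,0,0,0]]' 20
python3 - <<'E'
from ov import *
o=arm.observe();print(o["position"],o["force"])
E
python3 -m crank '[[0.4,0,0,0,0],[0.4,0,0,0,0],[0.4,0,0,0,0],[0.4,0,0,0,0],[0.4,0,0,0,0],[0.4,0,0,0.05,0],[0.4,0,0,0.1,0],[0.4,0,0,0.1,0]]' 20
```

```text
clock: 27.25
position: [0.5603, -0.3019, 0.1043]
ee_rot: [3.131, 0.235, 0.004]
force: [0.3, 0.5, -0.2]
width: 0.246
[ 0.5603 -0.3019  0.1043] [ 0.3403  0.5281 -0.2252]
clock: 27.92
position: [0.5581, -0.301, 0.2023]
ee_rot: [-3.131, -0.235, 0.005]
force: [1.1, -1.0, 0.7]
width: 0.399
```

```bash
python3 -m crank '[[0.5,0,0.1,0,0.11],[0.6,0,0.1,0,0.11],[0.6,0,0.1,0,0.11],[0.6,0,0.1,0,0.11],[0.6,0,0.1,0,0.11],[0.6,0,0.1,0,0.11],[0.6,0,0.1,0,0.11],[0.6,0,0.1,0,0.11]]' 20
python3 - <<'E'
from ov import *
s=shot("scene","s20");t=shot("top","t20")
crop(s,120,80,260,200,"s20c");crop(s,280,230,410,360,"s20d")
from ring import *
print({k:np.round(v,4) for k,v in fitring({"top":t,"scene":s},(.5995,.389)).items()})
E
python3 -m crank '[[0.6,0,0.1,0,0.11],[0.6,0,0.1,0,0.11],[0.6,0,0.1,0,0.11],[0.6,0,0.1,0,0.11],[0.6,0.025,0.09,0,0.11],[0.6,0.025,0.09,0,0.11],[0.6,0.025,0.09,0,0.11],[0.6,0.025,0.09,0,0.11]]' 20
```

```text
clock: 28.58
position: [0.559, 0.0202, 0.2029]
ee_rot: [2.697, 1.611, 0.001]
force: [1.2, 0.0, 0.0]
width: 0.597
{'top': array([ 0.5997,  0.3905, -0.727 ,  0.3742]), 'scene': array([ 0.5994,  0.3883, -0.5598,  0.1937]), 'both': array([ 0.5992,  0.3892, -0.6218,  0.3163])}
clock: 29.35
position: [0.5997, 0.3238, 0.2025]
ee_rot: [1.701, 2.641, -0.0]
force: [1.1, 0.2, 1.0]
width: 0.602
```

View pics/s20c.png

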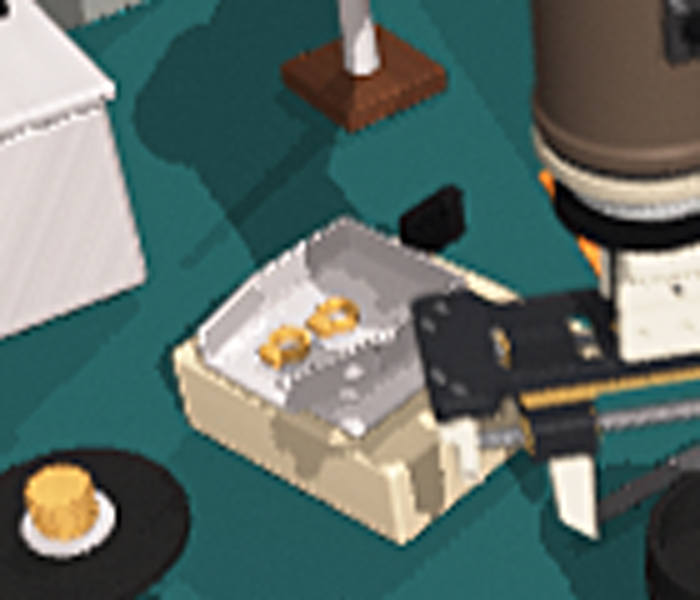

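View pics/s20d.png

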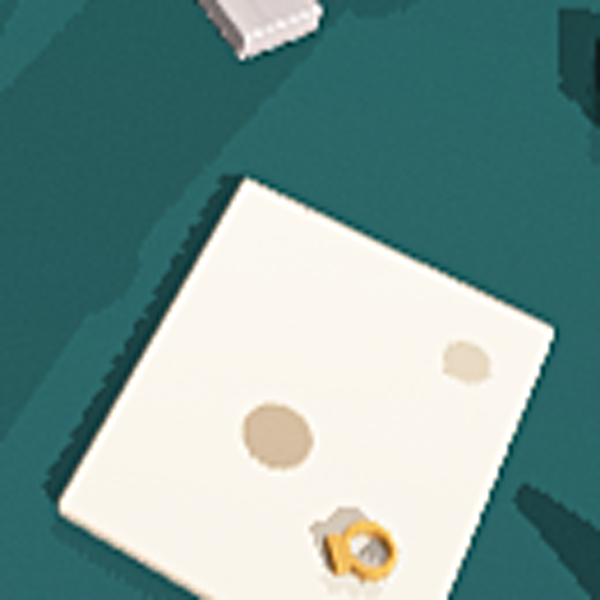

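```bash
python3 -m crank '[[0.6,0,0.08,0,0.11],[0.6,0,0.08,0,0.11],[0.6,0,0,-0.05,0.11],[0.6,0,0,-0.08,0.1],[0.6,0,0,-0.08,0.09],[0.6,0,0,-0.08,0],[0.6,0,0,0,0],[0.6,0,0,0,0]]' 20
python3 - <<'E'
from ov import *
s=shot("scene","s21");o=arm.observe();R=cv2.Rodrigues(o["ee_rot"])[0];print(o["position"],o["force"],np.degrees(np.arctan2(R[1,1],R[0,1])),o["joints"])
crop(s,280,230,410,360,"s21c")
E
```

```text
clock: 30.02
position: [0.5987, 0.3854, 0.0852]
ee_rot: [-0.936, -2.997, 0.005]
force: [1.0, -0.2, 0.6]
width: 0.6
[0.5996 0.3867 0.0875] [0.0638 0.4806 0.3928] 55.318040346713815 [-0.2415  0.833  -0.7242  1.4419  0.5859  1.0888 -0.111 ]
```

View pics/s21c.png

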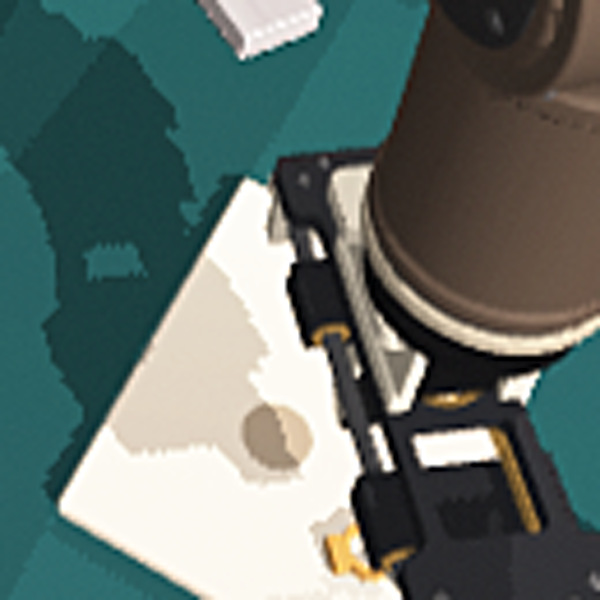

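```bash
python3 -m crank '[[0.6,0,0.006,-0.08,0],[0.6,0,0,-0.057,0],[0.6,0,0,0,0],[0.6,0,0,0,0],[0.15,0,0,0,0],[0.15,0,0,0,0],[0.15,0,0,0,0],[0.15,0,0,0,0]]' 20 && python3 -m crank '[[0.15,0,0,0,0],[0.15,0,0,0,0],[0.15,0,0,0,0],[0.15,0,0,0,0],[0.15,0,0,0,0],[0.15,0,0,0.04,0],[0.15,0,0,0.08,0],[0.15,0,0,0,0]]' 20
python3 - <<'E'
from ov import *
s=shot("scene","s22");o=arm.observe();R=cv2.Rodrigues(o["ee_rot"])[0];print(o["position"],o["force"],np.degrees(np.arctan2(R[1,1],R[0,1])))
crop(s,280,230,410,360,"s22c")
E
```

```text
clock: 30.73
position: [0.5998, 0.3892, 0.0331]
ee_rot: [0.935, 2.998, 0.002]
force: [1.2, -0.3, -0.2]
width: 0.361
clock: 31.4
position: [0.6008, 0.3915, 0.0861]
ee_rot: [0.934, 2.996, 0.01]
force: [0.6, 1.6, 1.9]
width: 0.244
[0.6005 0.3909 0.0841] [-0.4901 -0.4734 -0.6689] 55.382669020295474
```

View pics/s22c.png

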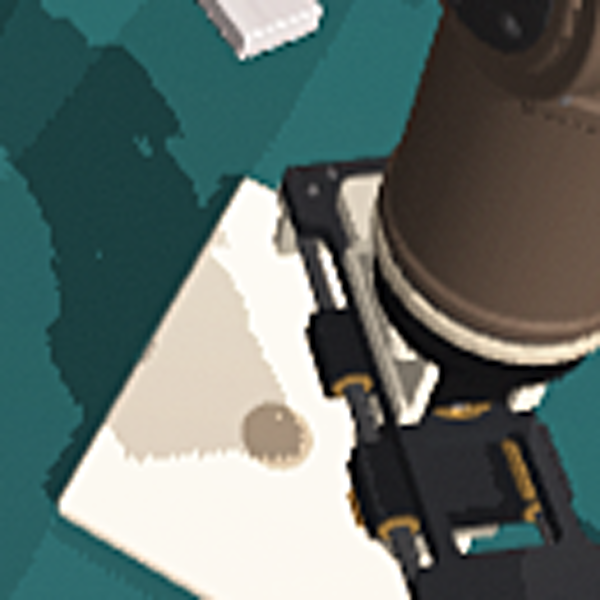

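```bash
python3 -m crank '[[0.15,-0.068,0,0.072,0],[0.15,-0.068,0,0.072,0],[0.15,-0.068,0,0.072,0],[0.15,-0.068,0,0.072,0],[0.15,0,-0.1,0,0],[0.15,0,-0.1,0,0],[0.15,0,-0.1,0,0],[0.15,0,-0.1,0,0]]' 20 && python3 -m crank '[[0.15,0,-0.1,0,0],[0.15,0,-0.1,0,0.1],[0.15,0,-0.1,0,0.1],[0.15,0,-0.1,0,0.1],[0.15,0,-0.1,0,0.1],[0.15,0,-0.1,0,0.1],[0.15,0,-0.1,0,0.1],[0.15,0,-0.1,0,0.1]]' 20 && python3 -m crank '[[0.15,0,-0.1,0,0.02],[0.15,0,-0.1,0,0],[0.15,0,-0.1,0,0],[0.15,0,-0.1,0,0],[0.15,0,-0.1,0,0],[0.15,0,-0.04,0,0],[0.15,0,0,0,0],[0.15,0,0,0,0]]' 20
python3 - <<'E'
from ov import *
s=shot("scene","s23");o=arm.observe();R=cv2.Rodrigues(o["ee_rot"])[0];print(o["position"],o["force"],np.degrees(np.arctan2(R[1,1],R[0,1])),o["joints"])
crop(s,120,80,260,200,"s23c")
E
```

```text
clock: 32.12
position: [0.4898, 0.2273, 0.1952]
ee_rot: [0.933, 2.999, -0.001]
force: [1.0, -0.9, 0.5]
width: 0.241
clock: 32.78
position: [0.4899, -0.0931, 0.1953]
ee_rot: [-0.211, 3.134, -0.001]
force: [1.6, 0.6, 0.0]
width: 0.244
clock: 33.45
position: [0.49, -0.3077, 0.1947]
ee_rot: [0.232, -3.133, -0.001]
force: [1.0, 0.2, 0.2]
width: 0.243
[ 0.4904 -0.3062  0.195 ] [0.126  1.1962 0.659 ] 98.60216095025034 [ 1.1395  0.6158 -1.024   1.695   0.5671  1.1603  1.6813]
```

View pics/s23c.png

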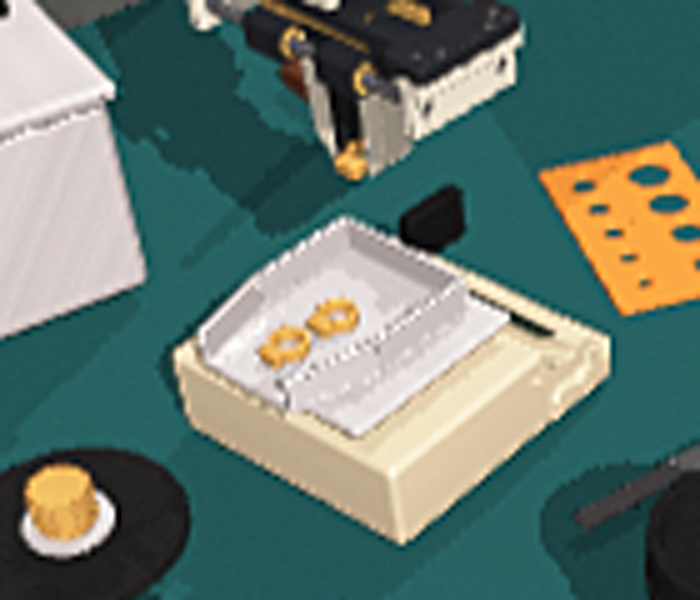

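```bash
python3 -m crank '[[0.15,0.003,-0.004,-0.05,0],[0.15,0,0,-0.09,0],[0.15,0,0,-0.055,0],[0.15,0,0,-0.02,0],[0.15,0,0,-0.012,0],[0.15,0,0,0,0],[0.15,0,0,0,0],[0.15,0,0,0,0]]' 20
python3 - <<'E'
from ov import *
o=arm.observe();print(o["position"],o["force"])
E
python3 -m crank '[[0.4,0,0,0,0],[0.4,0,0,0,0],[0.4,0,0,0,0],[0.4,0,0,0,0],[0.4,0,0,0,0],[0.4,0,0,0.05,0],[0.4,0,0,0.1,0],[0.4,0,0,0.1,0]]' 20
python3 - <<'E'
from ov import *
s=shot("scene","s24");o=arm.observe();print(o["position"],o["force"])
crop(s,120,80,260,200,"s24c")
E
```

```text
clock: 34.17
position: [0.4927, -0.3086, 0.1057]
ee_rot: [-0.236, 3.131, -0.002]
force: [0.4, 0.1, -0.4]
width: 0.245
[ 0.4927 -0.3086  0.1057] [ 0.4159  0.0797 -0.4182]
clock: 34.83
position: [0.4906, -0.3082, 0.2042]
ee_rot: [0.236, -3.13, -0.004]
force: [1.5, -0.1, 0.6]
width: 0.401
[ 0.4948 -0.3085  0.2131] [3.392  0.7679 5.9214]
```

View pics/s24c.png

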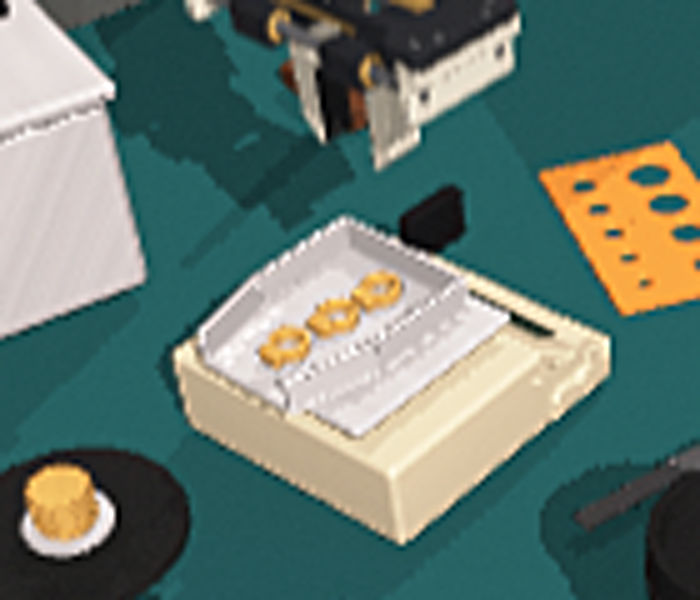

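```bash
for i in 1 2 3; do python3 -m crank '[[0.55,0,0,0,-0.11],[0.55,0,0,0,-0.11],[0.55,0,0,0,-0.11],[0.55,0,0,0,-0.11],[0.55,0,0,0,-0.11],[0.55,0,0,0,-0.11],[0.55,0,0,0,-0.11],[0.55,0,0,0,-0.11]]' 20; done
python3 -m crank '[[0.55,0,0,0,-0.11],[0.55,-0.06,-0.009,0,-0.11],[0.55,-0.06,-0.009,0,-0.11],[0.55,0,0,0,-0.03],[0.55,0,0,0,0],[0.55,0,0,0,0],[0.55,0,0,0,0],[0.55,0,0,0,0]]' 20
python3 - <<'E'
from ov import *
s=shot("scene","s25");t=shot("top","t25");o=arm.observe();R=cv2.Rodrigues(o["ee_rot"])[0];print(o["position"],o["force"],np.degrees(np.arctan2(R[1,1],R[0,1])),o["joints"])
overlay(s,"scene",[scoopM((.524,-.3035,.152))],(120,60,260,180),"s25c");crop(t,330,160,430,270,"t25c")
E
```

```text
clock: 35.55
position: [0.4917, -0.3087, 0.2042]
ee_rot: [1.19, 2.907, 0.0]
force: [-0.7, 0.4, -0.1]
width: 0.552
clock: 36.22
position: [0.4917, -0.3086, 0.2042]
ee_rot: [2.359, 2.075, 0.0]
force: [0.6, 0.8, 1.0]
width: 0.551
clock: 36.88
position: [0.4917, -0.3085, 0.2041]
ee_rot: [-3.035, -0.81, -0.0]
force: [0.0, 0.4, 0.4]
width: 0.55
clock: 37.55
position: [0.4444, -0.3155, 0.2041]
ee_rot: [-3.132, -0.238, -0.001]
force: [1.0, 0.4, -0.0]
width: 0.547
[ 0.4442 -0.3156  0.204 ] [-0.3171  0.3881 -0.6889] -81.33167512773076 [ 0.7364  0.3638 -0.285   1.8031  0.1195  0.9915 -1.016 ]
```

View pics/s25c.png

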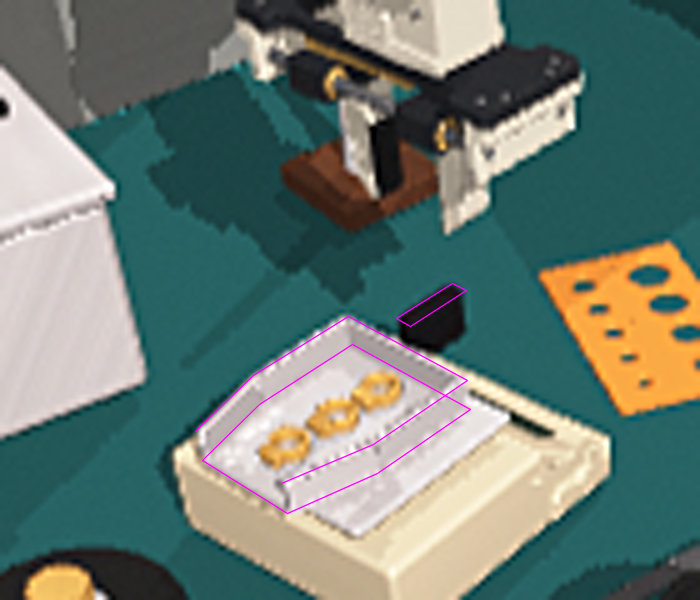

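View pics/t25c.png

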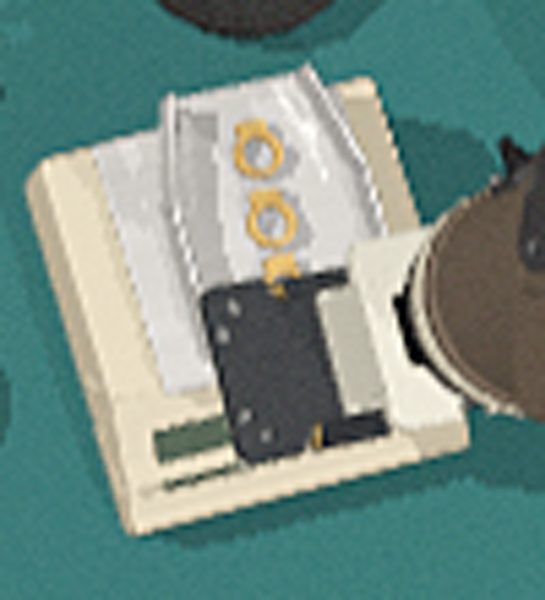

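```bash
python3 -m crank '[[0.55,0,0,-0.08,0],[0.55,0,0,-0.08,0],[0.55,0,0,-0.05,0],[0.55,0,0,-0.035,0],[0.55,0,0,0,0],[0.55,0,0,0,0],[0.55,0,0,0,0],[0.55,0,0,0,0]]' 20
python3 - <<'E'
from ov import *
s=shot("scene","s26");o=arm.observe();print(o["position"],o["force"])
crop(s,120,60,260,180,"s26c")
E
```

```text
clock: 38.32
position: [0.4446, -0.3163, 0.1074]
ee_rot: [3.131, 0.235, 0.003]
force: [-0.2, -0.3, 0.5]
width: 0.55
[ 0.4444 -0.3163  0.1074] [-0.3887 -0.1456 -0.2155]
```

View pics/s26c.png

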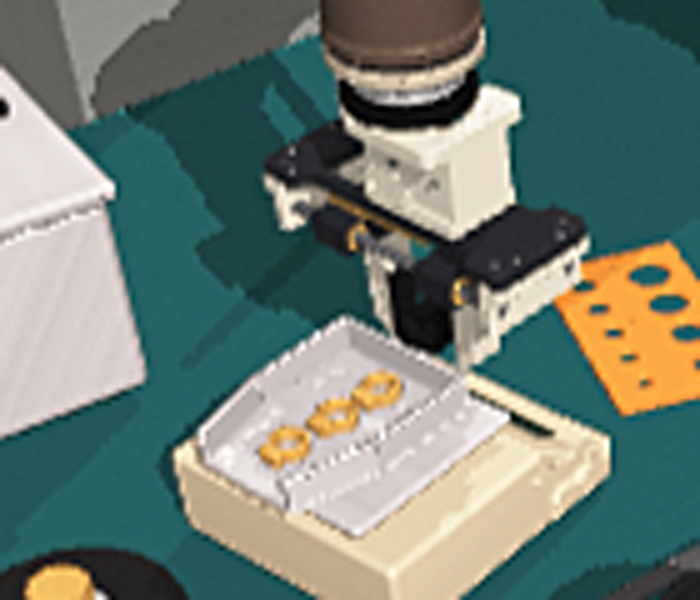

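```bash
python3 -m crank '[[0.05,0,0,0,0],[0.05,0,0,0,0],[0.05,0,0,0,0],[0.05,0,0,0,0],[0.05,0,0,0,0],[0.05,0,0,0,0],[0.05,0,0,0,0],[0.05,0,0,0,0]]' 60; python3 -m crank '[[0.05,0,0,0,0],[0.05,0,0,0,0],[0.05,0,0,0,0],[0.05,0,0,0,0],[0.05,0,0,0,0],[0.05,0,0,0,0],[0.05,0,0,0.01,0],[0.05,0,0,0.01,0]]' 60
python3 - <<'E'
from ov import *
s=shot("scene","s27");o=arm.observe();print(o["position"],o["force"],o["ft_torque"])
crop(s,120,60,260,180,"s27c")
E
```

```text
clock: 39.03
position: [0.4437, -0.3162, 0.1062]
ee_rot: [3.132, 0.235, 0.0]
force: [-0.5, -1.0, 0.8]
width: 0.126
clock: 39.7
position: [0.4431, -0.315, 0.1138]
ee_rot: [-3.131, -0.236, 0.002]
force: [-0.6, 0.1, -2.8]
width: 0.124
[ 0.4436 -0.3154  0.1148] [ 0.661  -0.726  -2.0147] [-0.0358  0.1556  0.0174]
```

View pics/s27c.png

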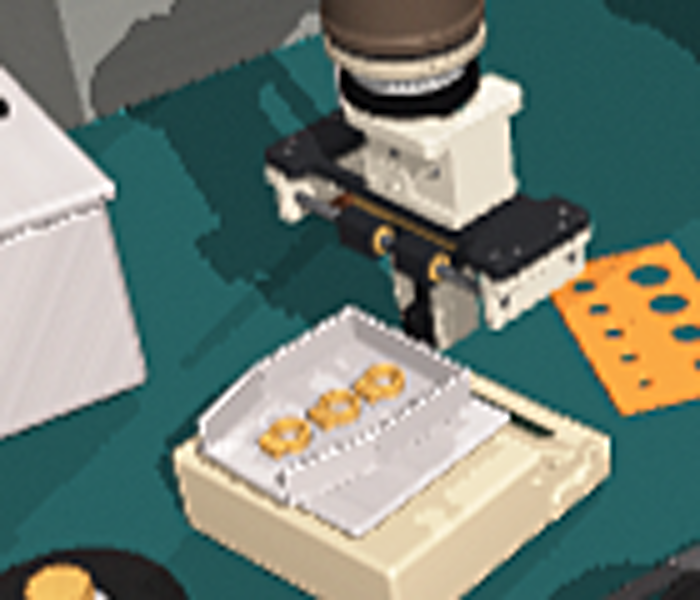

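```bash
python3 -m crank '[[0.05,0,0,0.02,0],[0.05,0,0,0.03,0],[0.05,0,0,0.04,0],[0.05,0,0,0.04,0],[0.05,0,0,0.02,0],[0.05,0,0,0,0],[0.05,0,0,0,0],[0.05,0,0,0,0]]' 60
python3 - <<'E'
from ov import *
s=shot("scene","s28");o=arm.observe();p=o["position"];print(o["position"],o["force"],o["ft_torque"])
a=.152;sx=p[0]+.08*np.cos(a);sy=p[1]+.08*np.sin(a)
overlay(s,"scene",[scoopM((sx,sy,a,p[2]+.002-.028))],(120,60,260,180),"s28c")
E
```

```text
clock: 40.42
position: [0.4431, -0.3156, 0.1734]
ee_rot: [-3.132, -0.235, 0.002]
force: [0.2, 0.7, -2.7]
width: 0.129
[ 0.443  -0.3156  0.1732] [ 0.6996  0.526  -2.4892] [-0.0002  0.266  -0.0153]
```

View pics/s28c.png

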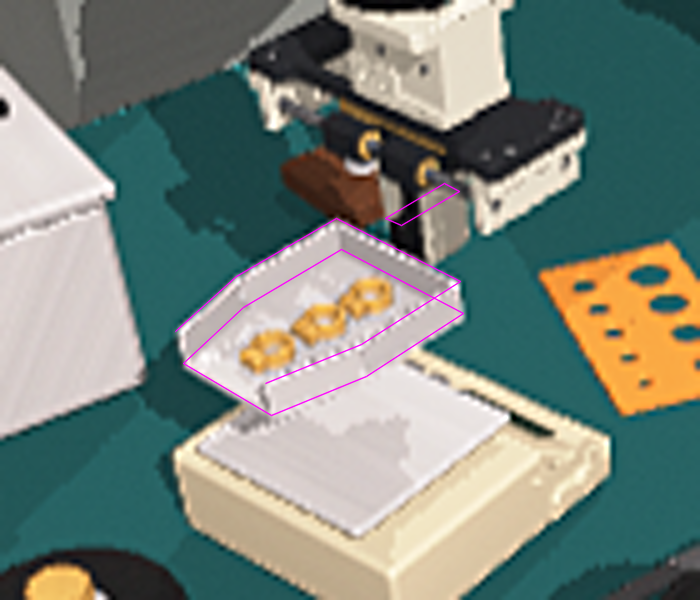

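```bash
python3 -m crank '[[0.05,0,0,0.03,0.03],[0.05,0,0,0.037,0.05],[0.05,0.0052,0.0187,0,0.0615],[0.05,0.0052,0.0187,0,0.0615],[0.05,0.0052,0.0187,0,0.0615],[0.05,0.0052,0.0187,0,0.0615],[0.05,0.0052,0.0187,0,0.0615],[0.05,0.0052,0.0187,0,0.0615]]' 60; python3 -m crank '[[0.05,0.0052,0.0187,0,0.0615],[0.05,0.0052,0.0187,0,0.0615],[0.05,0.0052,0.0187,0,0.0615],[0.05,0.0052,0.0187,0,0.0615],[0.05,0.0052,0.0187,0,0.0615],[0.05,0.0052,0.0187,0,0.0615],[0.05,0.0052,0.0187,0,0.0615],[0.05,0.0052,0.0187,0,0.0615]]' 60;  python3 -m crank '[[0.05,0.0052,0.0187,0,0.0615],[0.05,0.0052,0.0187,0,0.0615],[0.05,0.0052,0.0187,0,0.0615],[0.05,0.0052,0.0187,0,0.0615],[0.05,0.0052,0.0187,0,0.0615],[0.05,0.0052,0.0187,0,0.0615],[0.05,0,0,0,0.03],[0.05,0,0,0,0.015]]' 60
python3 - <<'E'
from ov import *
s=shot("scene","s29");t=shot("top","t29");o=arm.observe();p=o["position"];R=cv2.Rodrigues(o["ee_rot"])[0];a=np.arctan2(R[1,1],R[0,1])+np.pi/2;print(o["position"],o["force"],o["ft_torque"],np.degrees(a),o["joints"])
sx=p[0]+.08*np.cos(a);sy=p[1]+.08*np.sin(a)
overlay(s,"scene",[scoopM((sx,sy,a,p[2]+.002-.028)),barM((.4845,.003))],(180,90,320,210),"s29c");crop(t,200,150,330,260,"t29c")
E
```

```text
clock: 41.13
position: [0.4558, -0.2705, 0.2]
ee_rot: [-2.989, -0.963, 0.002]
force: [0.3, 0.1, -2.4]
width: 0.127
clock: 41.8
position: [0.4724, -0.2107, 0.2001]
ee_rot: [-2.645, -1.693, 0.001]
force: [-0.7, -0.4, -3.7]
width: 0.126
clock: 42.47
position: [0.485, -0.1658, 0.2002]
ee_rot: [-2.22, -2.221, 0.0]
force: [-0.8, -0.1, -1.8]
width: 0.126
[ 0.4849 -0.1665  0.2003] [-0.2036 -0.2819 -2.9754] [-0.2425 -0.0895  0.0188] 89.8565381259926 [ 0.7282  0.3765 -0.6509  1.8597  0.2685  0.995  -0.0396]
```

View pics/s29c.png

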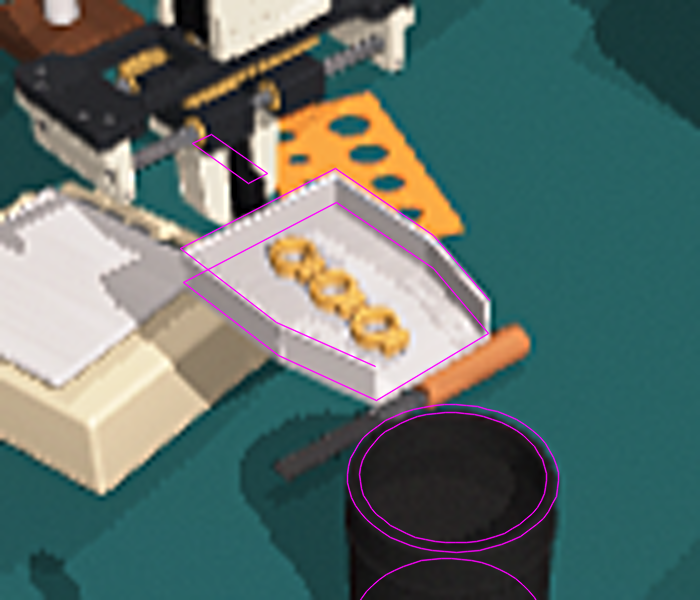

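View pics/t29c.png

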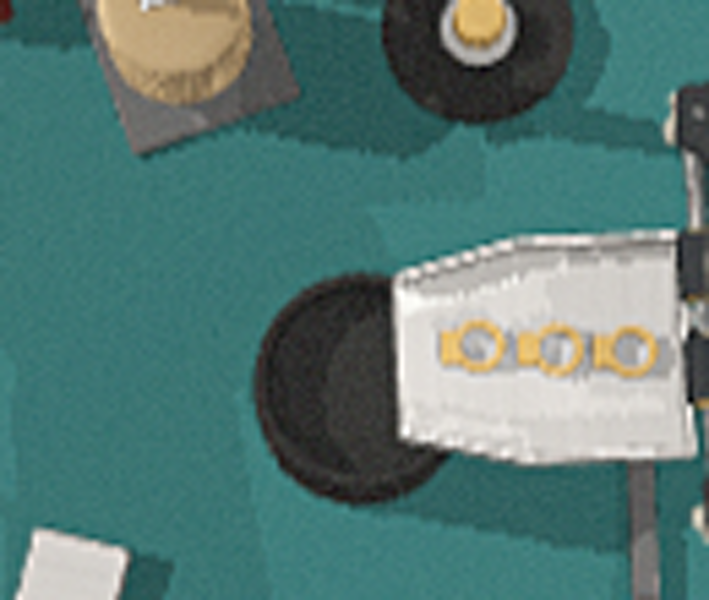

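Run:
```python
from ov import *
t=cv2.imread("pics/t29.png");p=np.array([.4849,-.1665,.2003]);a=np.pi/2
overlay(t,"top",[scoopM((p[0],p[1]+.08,a,p[2]+.002-.028)),barM((.4845,.003))],(200,150,330,260),"t29o")
```

```text
(no output)
```

View pics/t29o.png

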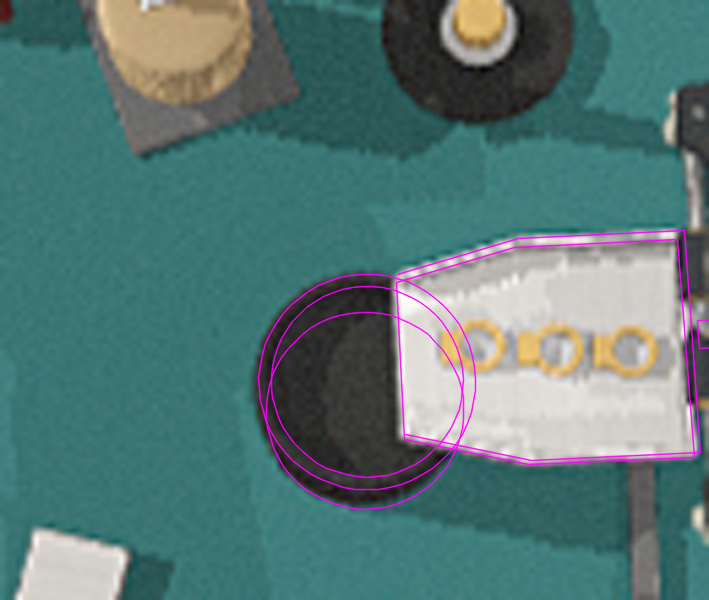

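```bash
python3 -m crank '[[0.05,0,0,-0.03,0],[0.05,0,0,-0.04,0],[0.05,0,0,-0.04,0],[0.05,0,0,-0.02,0],[0.05,0,0,-0.012,0],[0.05,0,0,0,0],[0.05,0,0,0,0],[0.05,0,0,0,0]]' 60
python3 - <<'E'
from ov import *
s=shot("scene","s30");t=shot("top","t30");o=arm.observe();p=o["position"];print(o["position"],o["force"],o["ft_torque"])
crop(s,180,90,320,210,"s30c");crop(t,200,150,330,260,"t30c")
E
```

```text
clock: 43.23
position: [0.4858, -0.1664, 0.1449]
ee_rot: [2.223, 2.218, 0.001]
force: [0.4, 0.6, -2.2]
width: 0.124
[ 0.4857 -0.1664  0.1449] [ 0.4483  0.1085 -2.6427] [-0.1999 -0.0454 -0.0004]
```

View pics/s30c.png

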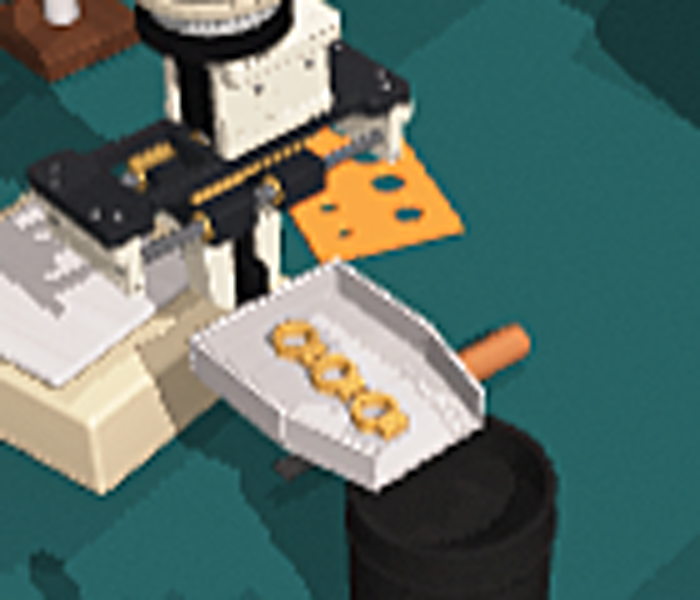

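View pics/t30c.png

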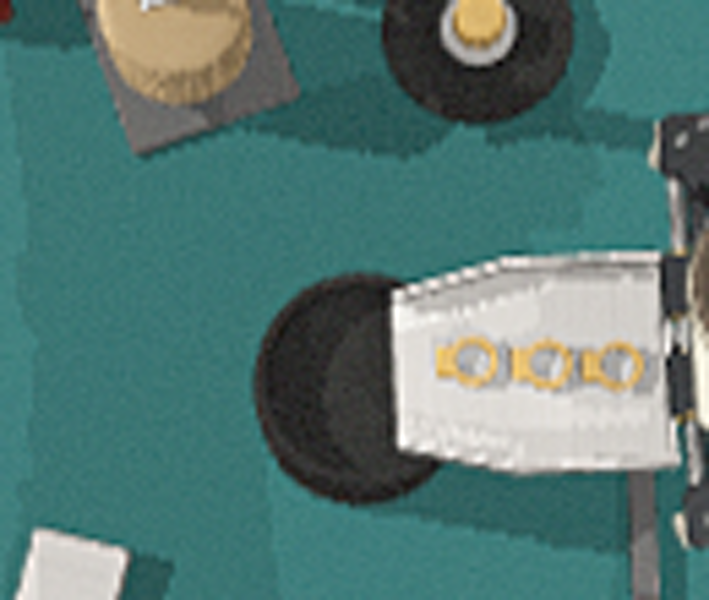

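Run:
```python
from ov import *
t=cv2.imread("pics/t30.png");s=cv2.imread("pics/s30.png");p=np.array([.4857,-.1664,.1449]);a=np.pi/2
M=[scoopM((p[0],p[1]+.08,a,p[2]+.002-.028)),barM((.4845,.003))]
overlay(t,"top",M,(200,150,330,260),"t30o");overlay(s,"scene",M,(180,90,320,210),"s30o")
```

```text
(no output)
```

View pics/t30o.png

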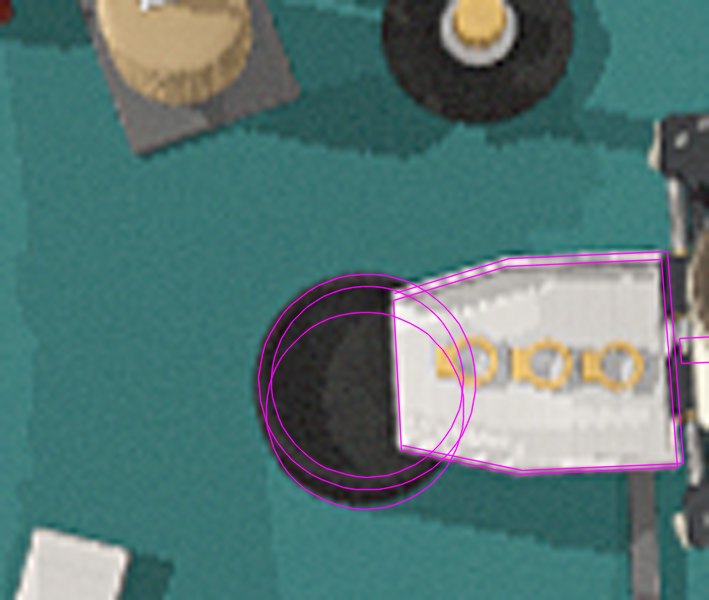

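View pics/s30o.png

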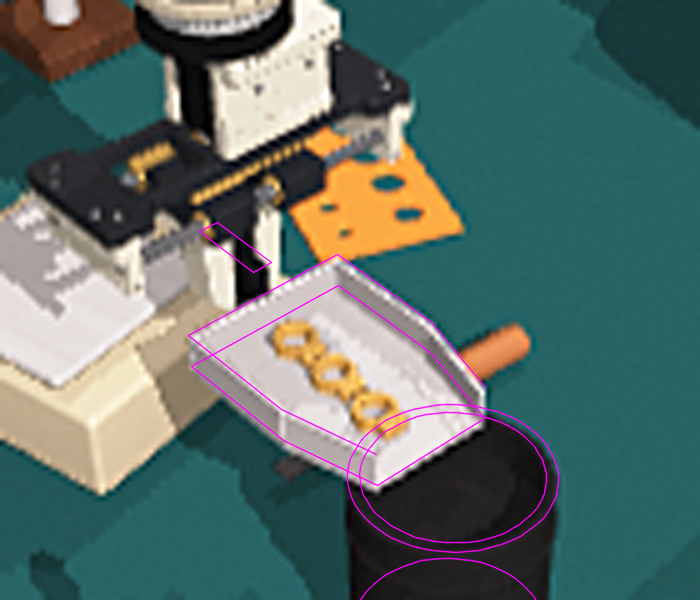

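```bash
python3 -m crank '[[0.05,-0.003,0,-0.006,0],[0.05,0,0,0,0],[0.05,0,0,0,0],[0.05,0,0,0,0],[0.05,0,0,0,0],[0.05,0,0,0,0],[0.05,0,0,0,0],[0.05,0,0,0,0]]' 60
python3 -c "
from h import *
o=arm.observe();print(o['position'],o['force'],o['ft_torque'])"
python3 -m crank '[[0.05,0,0,0,0],[0.05,0,0,0,0],[0.05,0,0,0,0],[0.05,0,0,0,0],[0.05,0,0,0,0],[0.05,0,0,0,0],[0.05,0,0,0,0],[0.05,0,0,0,0]]' 8
python3 - <<'E'
from ov import *
s=shot("scene","s31");o=arm.observe();p=o["position"];print(o["position"],o["force"],o["ft_torque"])
crop(s,180,90,320,210,"s31c")
E
```

```text
clock: 44.0
position: [0.4841, -0.1663, 0.1417]
ee_rot: [2.224, 2.219, 0.0]
force: [0.8, 0.1, -2.4]
width: 0.124
[ 0.4841 -0.1663  0.1417] [ 0.7947  0.1266 -2.4383] [-0.1973 -0.0869  0.0129]
clock: 44.67
position: [0.4841, -0.1663, 0.1417]
ee_rot: [2.224, 2.219, 0.0]
force: [0.0, -0.5, -2.6]
width: 0.131
[ 0.4841 -0.1663  0.1417] [ 0.8908  0.6253 -2.5977] [-0.1085 -0.1059  0.0317]
```

View pics/s31c.png

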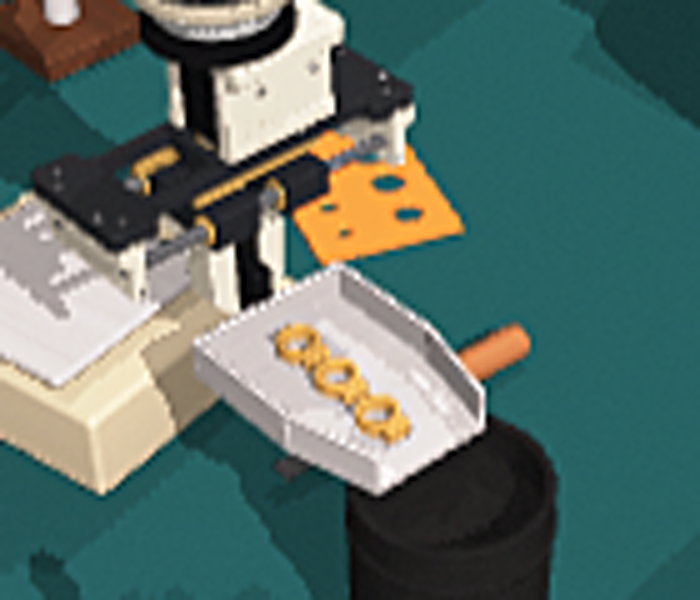

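```bash
python3 -m crank '[[0.05,0,0.003,0.012,0],[0.05,0,0.004,0.012,0],[0.05,0,0.005,0.012,0],[0.05,0,0.005,0.012,0],[0.05,0,0.005,0.012,0],[0.05,0,0,0,0],[0.05,0,0,0,0],[0.05,0,0,0,0]]' 8
python3 - <<'E'
from ov import *
s=shot("scene","s32");o=arm.observe();p=o["position"];print(o["position"],o["force"],o["ft_torque"])
crop(s,180,90,320,210,"s32c")
E
```

```text
clock: 45.38
position: [0.4843, -0.1574, 0.1659]
ee_rot: [2.224, 2.219, 0.001]
force: [0.2, 0.6, -0.4]
width: 0.132
[ 0.4841 -0.1574  0.1657] [ 0.7477  1.0301 -0.1165] [ 0.2529 -0.185  -0.114 ]
```

View pics/s32c.png

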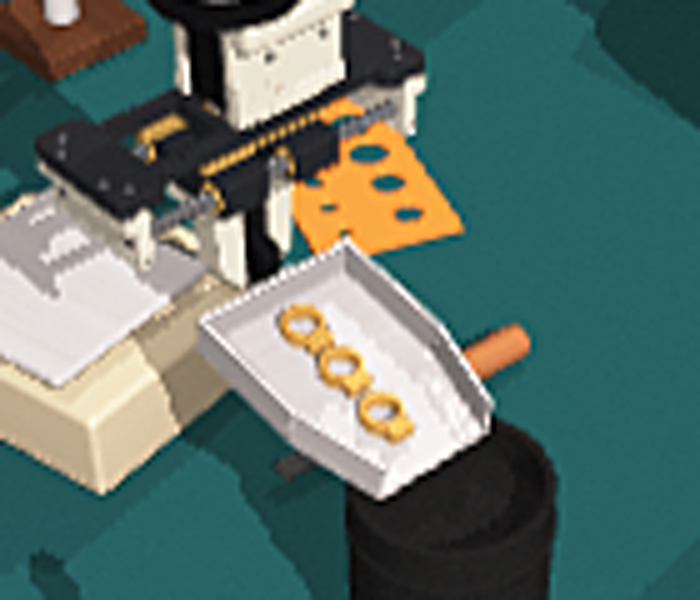

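```bash
python3 -m crank '[[0.05,0,0.006,0.015,0],[0.05,0,0.007,0.015,0],[0.05,0,0.008,0.015,0],[0.05,0,0.009,0.015,0],[0.05,0,0.009,0.015,0],[0.05,0,0.009,0.015,0],[0.05,0,0.01,0.015,0],[0.05,0,0,0,0]]' 5
python3 - <<'E'
from ov import *
s=shot("scene","s33");o=arm.observe();p=o["position"];print(o["position"],o["force"],o["ft_torque"])
crop(s,180,90,320,210,"s33c")
E
```

```text
clock: 46.1
position: [0.4847, -0.133, 0.2091]
ee_rot: [2.221, 2.22, 0.002]
force: [0.1, 0.3, -0.4]
width: 0.13
[ 0.4844 -0.1336  0.2085] [ 0.6528  1.1326 -0.4429] [ 0.1694 -0.1641 -0.0409]
```

View pics/s33c.png

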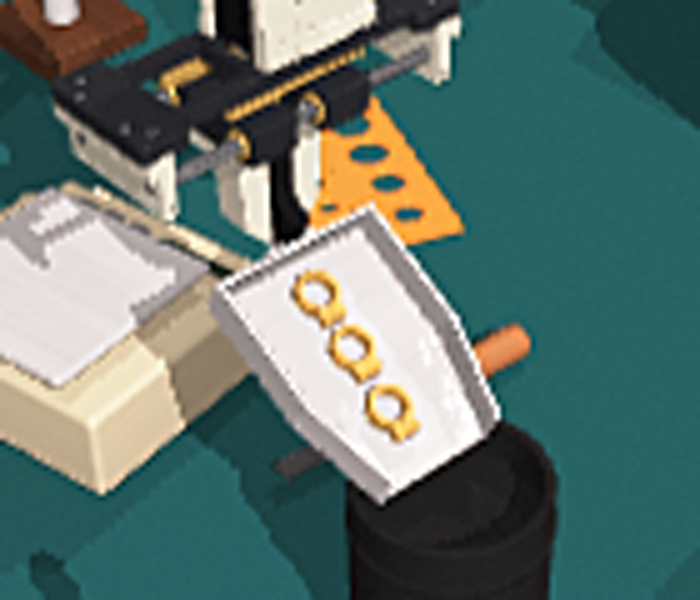

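```bash
python3 -m crank '[[0.05,0,0.011,0.012,0],[0.05,0,0.012,0.012,0],[0.05,0,0.012,0.011,0],[0.05,0,0.013,0.01,0],[0.05,0,0.014,0.009,0],[0.05,0,0,0,0],[0.05,0,0,0,0],[0.05,0,0,0,0]]' 5
python3 - <<'E'
from ov import *
s=shot("scene","s34");o=arm.observe();p=o["position"];print(o["position"],o["force"],o["ft_torque"])
crop(s,180,90,320,210,"s34c")
E
```

```text
clock: 46.82
position: [0.484, -0.1093, 0.2292]
ee_rot: [-2.223, -2.219, 0.0]
force: [0.0, 0.4, -2.0]
width: 0.131
[ 0.484  -0.1096  0.2292] [ 0.8882  0.5813 -0.3722] [ 0.1456 -0.1906 -0.0256]
```

View pics/s34c.png

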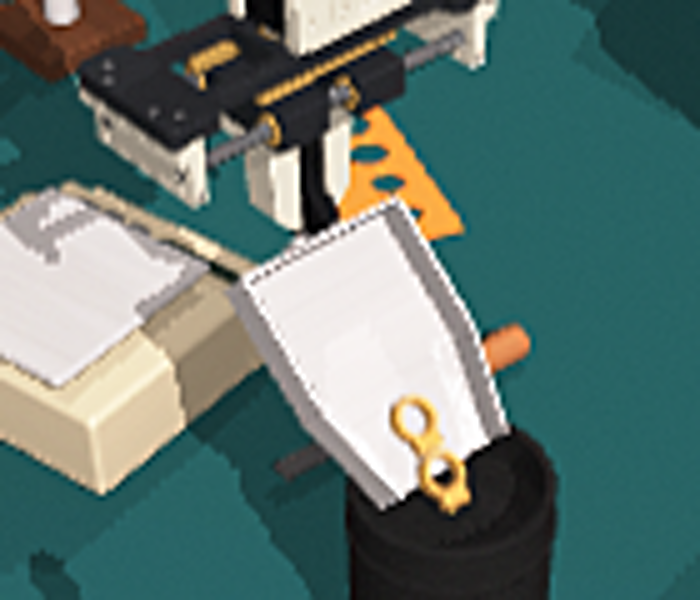

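```bash
python3 -m crank '[[0.05,0,0.01,0.01,0],[0.05,0,0.012,0.009,0],[0.05,0,0.012,0.008,0],[0.05,0,0,0,0],[0.05,0,0,0,0],[0.05,0,0,0,0],[0.05,0,0,0,0],[0.05,0,0,0,0]]' 5
python3 - <<'E'
from ov import *
s=shot("scene","s35");t=shot("top","t35");o=arm.observe();p=o["position"];print(o["position"],o["force"],o["ft_torque"])
crop(s,180,90,320,210,"s35c");crop(t,200,150,330,260,"t35c")
E
```

```text
clock: 47.53
position: [0.4839, -0.0962, 0.24]
ee_rot: [-2.224, -2.219, 0.0]
force: [0.9, -0.4, -1.1]
width: 0.129
[ 0.484  -0.0961  0.24  ] [-0.0852 -0.394  -1.3759] [-0.1144 -0.1273  0.037 ]
```

View pics/s35c.png

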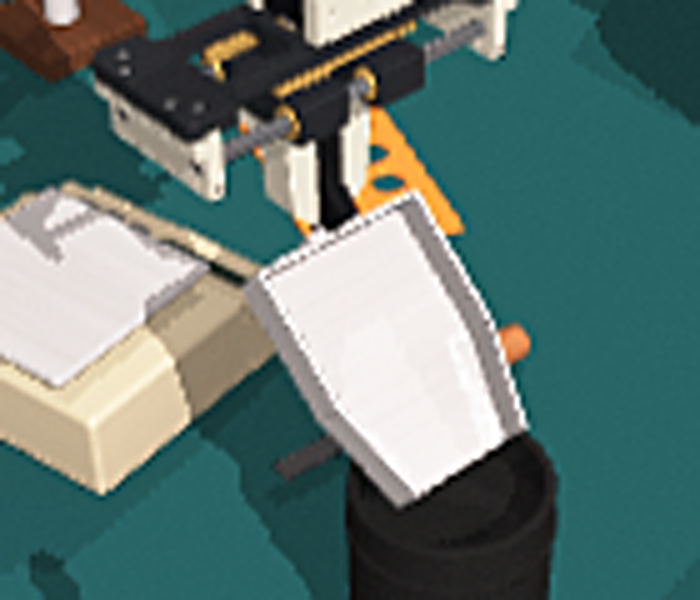

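View pics/t35c.png

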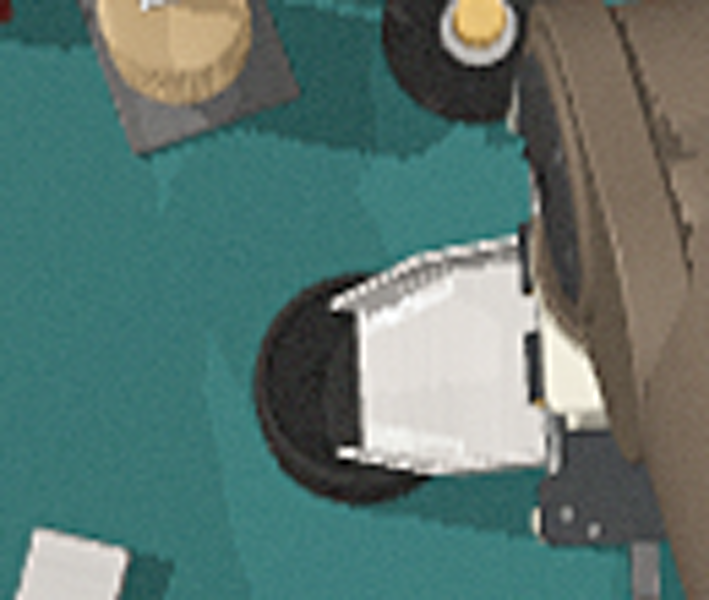

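```bash
python3 -m crank '[[0.05,0,-0.017,-0.0135,0],[0.05,0,-0.017,-0.0135,0],[0.05,0,-0.015,-0.013,0],[0.05,0,-0.015,-0.013,0],[0.05,0,-0.015,-0.013,0],[0.05,0,-0.015,-0.013,0],[0.05,0,0,0,0],[0.05,0,0,0,0]]' 5
python3 - <<'E'
from ov import *
s=shot("scene","s36");o=arm.observe();p=o["position"];print(o["position"],o["force"],o["ft_torque"])
crop(s,180,90,320,210,"s36c")
E
```

```text
clock: 48.3
position: [0.4839, -0.134, 0.2082]
ee_rot: [-2.224, -2.218, 0.0]
force: [1.3, -0.4, -1.2]
width: 0.131
[ 0.4841 -0.1336  0.2085] [-0.6563 -0.4559 -2.1176] [-0.1319 -0.1493 -0.0454]
```

View pics/s36c.png

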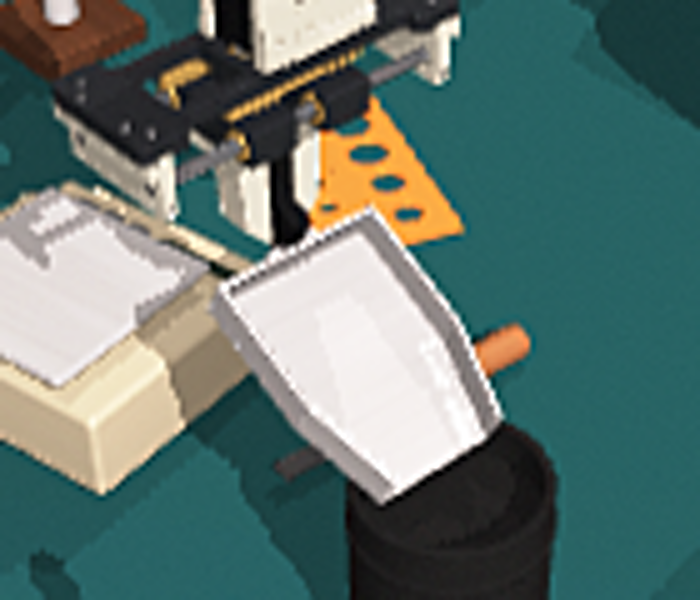

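```bash
python3 -m crank '[[0.05,0,-0.01,-0.018,0],[0.05,0,-0.01,-0.018,0],[0.05,0,-0.01,-0.018,0],[0.05,0,-0.01,-0.018,0],[0.05,0,-0.01,-0.018,0],[0.05,0,-0.01,-0.018,0],[0.05,0,0,0,0],[0.05,0,0,0,0]]' 5
python3 -m crank '[[0.05,0,-0.006,-0.015,0],[0.05,0,-0.006,-0.015,0],[0.05,0,-0.005,-0.015,0],[0.05,0,-0.005,-0.012,0],[0.05,0,0,0,0],[0.05,0,0,0,0],[0.05,0,0,0,0],[0.05,0,0,0,0]]' 5
python3 - <<'E'
from ov import *
s=shot("scene","s37");t=shot("top","t37");o=arm.observe();p=o["position"];print(o["position"],o["force"],o["ft_torque"])
overlay(s,"scene",[scoopM((p[0],p[1]+.08,np.pi/2,p[2]+.002-.028))],(180,90,320,210),"s37c");crop(t,200,150,330,260,"t37c")
E
```

```text
clock: 49.02
position: [0.4835, -0.1577, 0.1646]
ee_rot: [-2.223, -2.218, 0.001]
force: [0.4, 0.7, -1.6]
width: 0.132
clock: 49.68
position: [0.4841, -0.1663, 0.1427]
ee_rot: [2.223, 2.219, -0.0]
force: [-0.8, 0.2, -2.6]
width: 0.129
[ 0.4841 -0.1663  0.1428] [-0.1295  0.2516 -1.4457] [-0.0809 -0.0499  0.0708]
```

View pics/s37c.png

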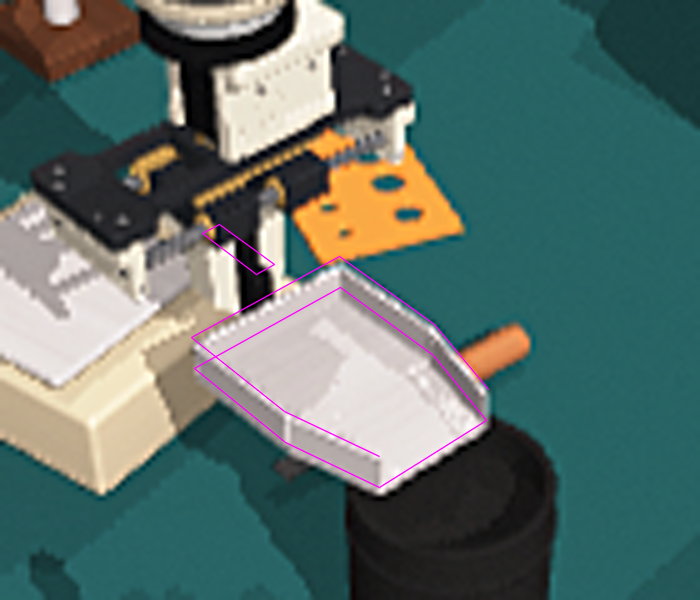

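View pics/t37c.png

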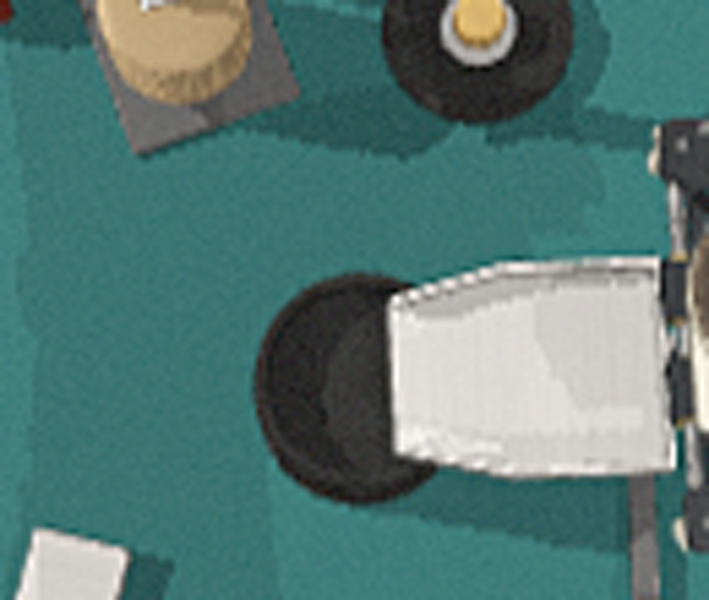

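```bash
python3 -m crank '[[0.05,0,0,0,0],[0.05,0,0,0,0],[0.05,0,0,0,0],[0.05,0,0,0.03,0],[0.05,0,0,0.05,0],[0.05,0,0,0.05,0],[0.05,0,0,0.02,0],[0.05,0,0,0,0]]' 60
python3 -m crank '[[0.05,-0.0052,-0.0187,0,-0.067],[0.05,-0.0052,-0.0187,0,-0.067],[0.05,-0.0052,-0.0187,0,-0.067],[0.05,-0.0052,-0.0187,0,-0.067],[0.05,-0.0052,-0.0187,0,-0.067],[0.05,-0.0052,-0.0187,0,-0.067],[0.05,-0.0052,-0.0187,0,-0.067],[0.05,-0.0052,-0.0187,0,-0.067]]' 60
python3 -m crank '[[0.05,-0.0052,-0.0187,0,-0.067],[0.05,-0.0052,-0.0187,0,-0.067],[0.05,-0.0052,-0.0187,0,-0.067],[0.05,-0.0052,-0.0187,0,-0.067],[0.05,-0.0052,-0.0187,0,-0.067],[0.05,-0.0052,-0.0187,0,-0.067],[0.05,-0.0052,-0.0187,0,-0.067],[0.05,-0.0052,-0.0187,0,-0.067]]' 60
python3 -m crank '[[0.05,-0.0052,-0.0187,0,-0.067],[0.05,-0.0052,-0.0187,0,-0.067],[0.05,-0.0052,-0.0187,0,-0.067],[0.05,-0.0052,-0.0187,0,-0.067],[0.05,0,0,0,-0.015],[0.05,0,0,0,0],[0.05,0,0,0,0],[0.05,0,0,0,0]]' 60
python3 - <<'E'
from ov import *
s=shot("scene","s38");t=shot("top","t38");o=arm.observe();p=o["position"];R=cv2.Rodrigues(o["ee_rot"])[0];a=np.arctan2(R[1,1],R[0,1])+np.pi/2;print(o["position"],o["force"],o["ft_torque"],np.degrees(a))
sx=p[0]+.08*np.cos(a);sy=p[1]+.08*np.sin(a)
overlay(s,"scene",[scoopM((sx,sy,a,p[2]+.002-.028))],(120,60,260,180),"s38c");crop(t,200,140,330,250,"t38c")
E
```

```text
clock: 50.45
position: [0.4852, -0.1665, 0.2043]
ee_rot: [2.222, 2.217, 0.002]
force: [-0.8, -0.3, -2.4]
width: 0.129
clock: 51.12
position: [0.4666, -0.2264, 0.2011]
ee_rot: [-2.753, -1.511, 0.002]
force: [-0.1, -0.0, -2.0]
width: 0.126
clock: 51.78
position: [0.4499, -0.2862, 0.2011]
ee_rot: [-3.064, -0.689, 0.003]
force: [-0.3, -0.7, -1.6]
width: 0.13
clock: 52.45
position: [0.4426, -0.3151, 0.2021]
ee_rot: [-3.132, -0.239, 0.001]
force: [0.7, 0.2, -2.2]
width: 0.127
[ 0.4426 -0.3154  0.2024] [-0.6424  0.273  -1.522 ] [0.0477 0.1198 0.0342] 8.687517414407901
```

View pics/s38c.png

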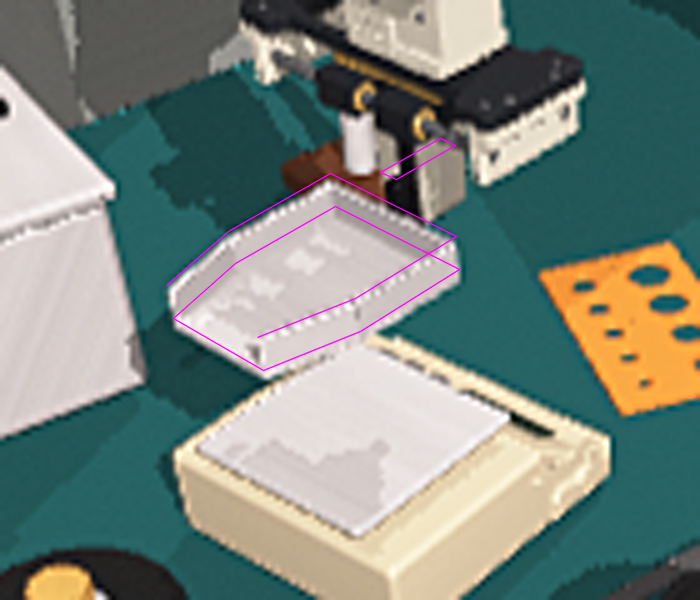

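View pics/t38c.png

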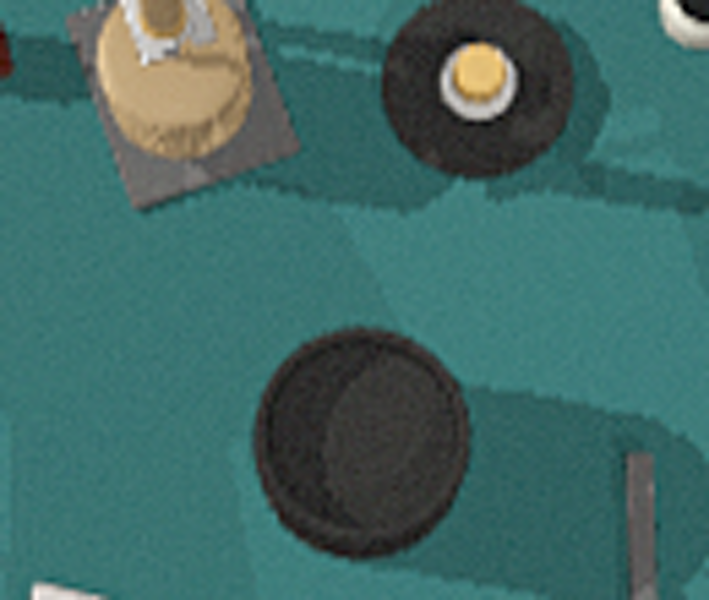

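Run:
```python
from ov import *
t=cv2.imread("pics/t38.png");s=cv2.imread("pics/s38.png")
e=np.clip(t.astype(float)*3,0,255).astype(np.uint8)
overlay(e,"top",[[circ(.4845,.003,.008,.046),circ(.4845,.003,.115,.046)]],(240,190,300,250),"t38e")
e=np.clip(s.astype(float)*3,0,255).astype(np.uint8)
crop(e,235,160,305,240,"s38e")
```

```text
(no output)
```

View pics/t38e.png

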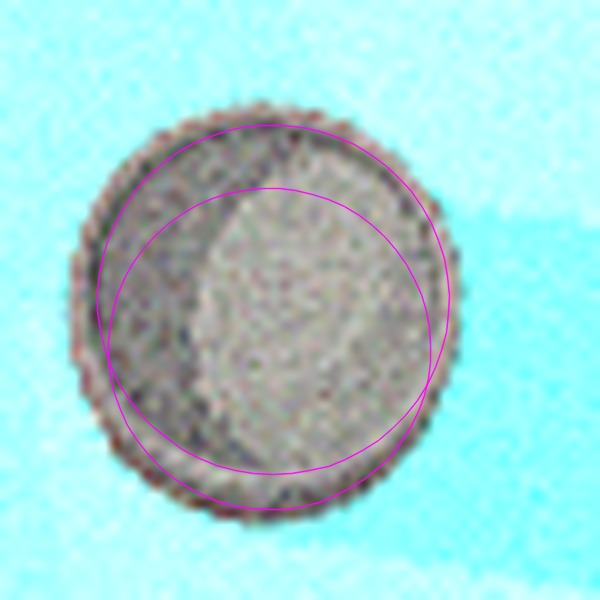

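View pics/s38e.png

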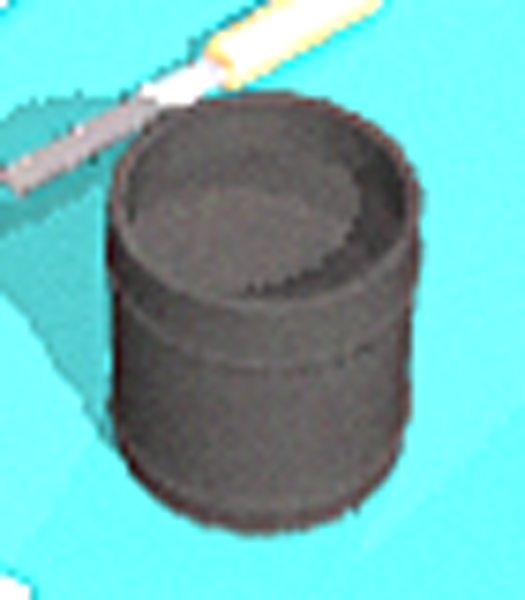

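Run:
```python
from ring import *
for f in ("t30","t35","t37","t38","s34","s35","s36","s37","s38"):
    im=cv2.imread(f"pics/{f}.png");g=gold(im);n,l,st,c=cv2.connectedComponentsWithStats(g)
    print(f,[(tuple(np.round(c[i]).astype(int)),st[i,4]) for i in range(1,n) if 4<=st[i,4]<200])
```

```text
t30 [((np.int64(104), np.int64(88)), np.int32(32)), ((np.int64(91), np.int64(92)), np.int32(38)), ((np.int64(376), np.int64(142)), np.int32(143)), ((np.int64(229), np.int64(142)), np.int32(65)), ((np.int64(238), np.int64(155)), np.int32(166)), ((np.int64(222), np.int64(144)), np.int32(4)), ((np.int64(224), np.int64(148)), np.int32(4)), ((np.int64(287), np.int64(153)), np.int32(78)), ((np.int64(285), np.int64(216)), np.int32(42)), ((np.int64(298), np.int64(216)), np.int32(39)), ((np.int64(312), np.int64(217)), np.int32(39))]
t35 [((np.int64(104), np.int64(88)), np.int32(31)), ((np.int64(91), np.int64(92)), np.int32(38)), ((np.int64(376), np.int64(142)), np.int32(143)), ((np.int64(229), np.int64(142)), np.int32(64)), ((np.int64(241), np.int64(151)), np.int32(92)), ((np.int64(222), np.int64(144)), np.int32(4)), ((np.int64(287), np.int64(153)), np.int32(79)), ((np.int64(227), np.int64(164)), np.int32(15)), ((np.int64(237), np.int64(165)), np.int32(10)), ((np.int64(422), np.int64(294)), np.int32(137))]
t37 [((np.int64(104), np.int64(87)), np.int32(33)), ((np.int64(91), np.int64(92)), np.i
[... 2780 characters left out ...]
64(124)), np.int32(106)), ((np.int64(210), np.int64(123)), np.int32(40)), ((np.int64(235), np.int64(127)), np.int32(11)), ((np.int64(279), np.int64(160)), np.int32(88)), ((np.int64(385), np.int64(164)), np.int32(7)), ((np.int64(132), np.int64(180)), np.int32(179)), ((np.int64(191), np.int64(232)), np.int32(135))]
s38 [((np.int64(355), np.int64(5)), np.int32(167)), ((np.int64(357), np.int64(31)), np.int32(5)), ((np.int64(199), np.int64(78)), np.int32(48)), ((np.int64(192), np.int64(78)), np.int32(11)), ((np.int64(274), np.int64(162)), np.int32(156)), ((np.int64(385), np.int64(164)), np.int32(8)), ((np.int64(132), np.int64(180)), np.int32(179)), ((np.int64(191), np.int64(232)), np.int32(138))]
```

```bash
python3 -m crank '[[0.05,0.003,0,-0.05,0],[0.05,0,0,-0.08,0],[0.05,0,0,-0.06,0],[0.05,0,0,-0.02,0],[0.05,0,0,0,0],[0.05,0,0,0,0],[0.05,0,0,0,0],[0.05,0,0,0,0]]' 60
python3 - <<'E'
from ov import *
o=arm.observe();p=o["position"];print(o["position"],o["force"],o["ft_torque"])
s=shot("scene","s39");crop(s,120,60,260,180,"s39c")
E
```

```text
clock: 53.22
position: [0.4447, -0.3164, 0.1202]
ee_rot: [3.131, 0.235, 0.004]
force: [0.2, 0.3, -2.1]
width: 0.129
[ 0.4447 -0.3164  0.1202] [ 0.172   0.3324 -2.1168] [-0.0474  0.1733 -0.0147]
```

View pics/s39c.png

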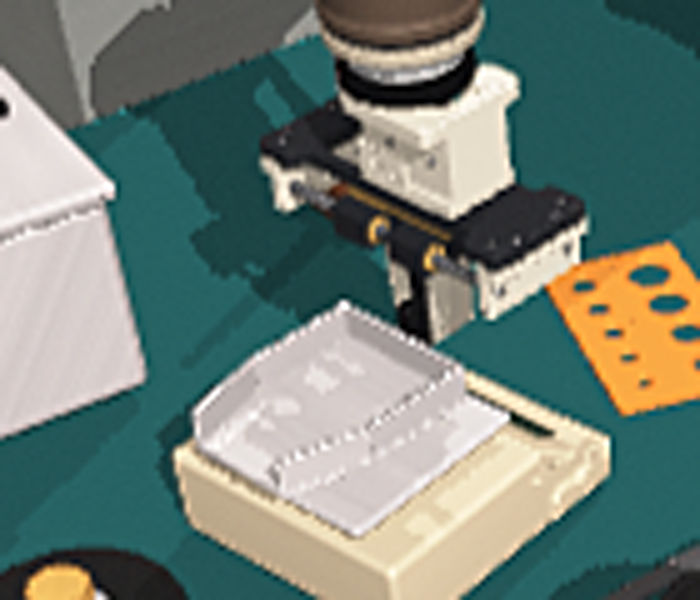

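Now soften the grip and set it down.

```bash
python3 -m crank '[[0.05,0,0,-0.007,0],[0.05,0,0,-0.007,0],[0.05,0,0,-0.007,0],[0.05,0,0,-0.007,0],[0.05,0,0,-0.005,0],[0.05,0,0,0,0],[0.05,0,0,0,0],[0.05,0,0,0,0]]' 6
python3 - <<'E'
from ov import *
o=arm.observe();p=o["position"];print(o["position"],o["force"],o["ft_torque"])
E
```

```text
clock: 53.93
position: [0.4435, -0.3161, 0.1052]
ee_rot: [3.133, 0.235, -0.001]
force: [-1.1, -1.3, 0.6]
width: 0.128
[ 0.4435 -0.3161  0.1052] [-1.0842 -1.2825  0.621 ] [-0.3026  0.3604  0.0053]
```

```bash
python3 -m crank '[[0.5,0,0,0,0],[0.5,0,0,0,0],[0.5,0,0,0,0],[0.5,0,0,0,0],[0.5,0,0,0,0],[0.5,0,0,0,0],[0.5,0,0,0,0],[0.5,0,0,0.03,0]]' 20;python3 -m crank '[[0.5,0,0,0.08,0],[0.5,0,0,0.1,0],[0.5,0,0,0.1,0],[0.5,0,0,0,0],[0.5,0,0,0,0],[0.5,0,0,0,0],[0.5,0,0,0,0],[0.5,0,0,0,0]]' 20
python3 - <<'E'
from ov import *
o=arm.observe();p=o["position"];print(o["position"],o["force"],o["ft_torque"])
s=shot("scene","s40");overlay(s,"scene",[scoopM((.524,-.3035,.152))],(120,60,260,180),"s40c");t=shot("top","t40");crop(t,200,100,330,250,"t40c")
E
```

```text
clock: 54.6
position: [0.4425, -0.3153, 0.1157]
ee_rot: [-3.131, -0.235, 0.004]
force: [-0.0, 0.9, -0.2]
width: 0.498
clock: 55.27
position: [0.4429, -0.3155, 0.2279]
ee_rot: [-3.131, -0.235, 0.003]
force: [0.2, -0.9, 0.2]
width: 0.495
[ 0.4429 -0.3155  0.2279] [ 0.2479 -0.8901  0.2294] [-0.0415 -0.0124  0.0402]
```

View pics/s40c.png

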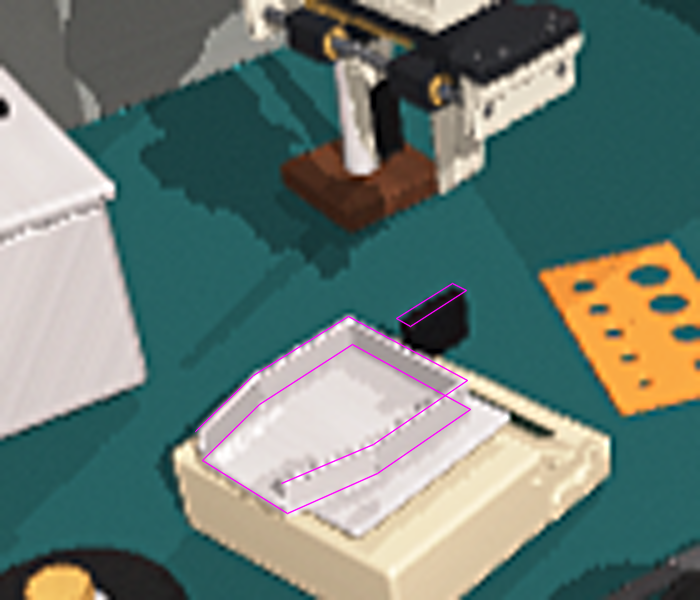

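View pics/t40c.png

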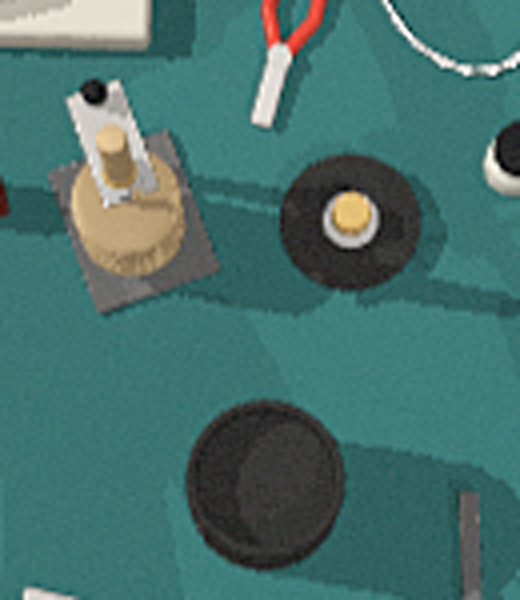

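Run:
```python
from h import *
for a,b,box in (("top0","t40",(240,190,300,250)),("scene0","s40",(235,160,305,240))):
    A=cv2.imread(f"pics/{a}.png").astype(float);B=cv2.imread(f"pics/{b}.png").astype(float)
    d=cv2.GaussianBlur(B-A,(0,0),1.2)
    x0,y0,x1,y1=box;print(a,np.abs(d[y0:y1,x0:x1]).max(axis=(0,1)))
    print(np.round(B[y0+20:y0+45:6,x0+15:x0+45:6].mean(2)))
    crop(np.clip(128+d*8,0,255).astype(np.uint8),*box,"d_"+a)
```

```text
top0 [11.4509 11.4209  7.3766]
[[43. 38. 51. 55. 60.]
 [45. 54. 54. 61. 56.]
 [52. 56. 58. 54. 48.]
 [44. 60. 60. 57. 49.]
 [63. 35. 55. 57. 39.]]
scene0 [11.618  11.3981  5.6081]
[[45. 30. 36. 29. 30.]
 [34. 32. 39. 36. 36.]
 [16. 36. 36. 36. 37.]
 [20. 21. 37. 23. 25.]
 [14. 31. 29. 31. 31.]]
```

View pics/d_top0.png

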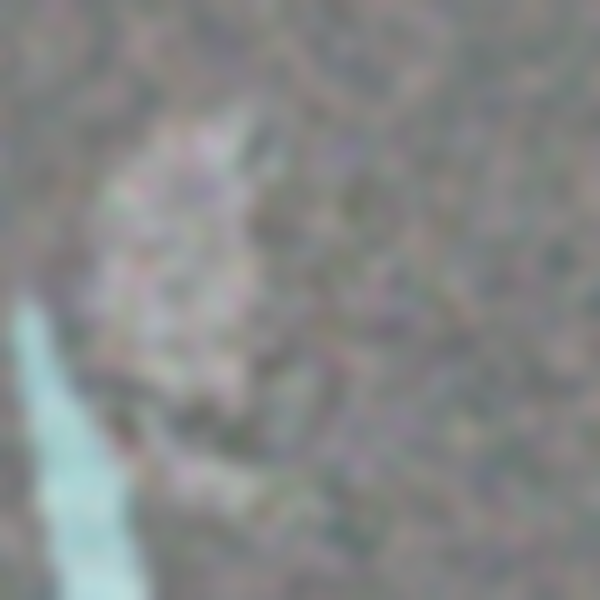

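View pics/d_scene0.png

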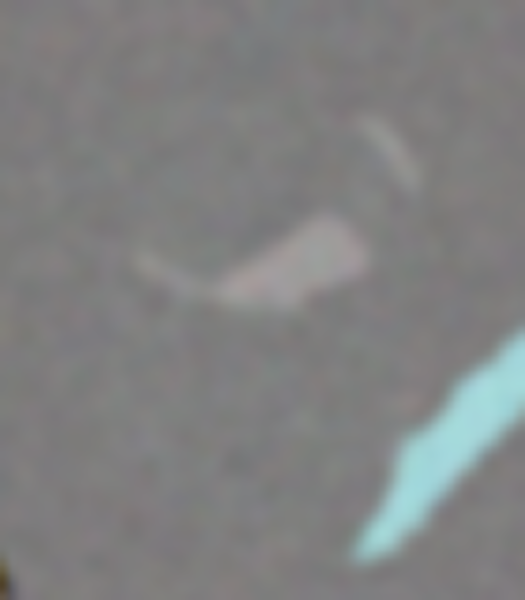

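Run:
```python
from ov import *
t=cv2.imread("pics/t40.png");s=cv2.imread("pics/s40.png")
print(back("top",src([(351,213)],4,(200,100))[0],.041),"flange",back("top",src([(350.5,222)],4,(200,100))[0],.017))
M=[lidM((.685,-.067)),barM((.4845,.003)),brushM((.6825,.0895,.015))]
overlay(t,"top",M,(200,100,330,250),"t40o");overlay(s,"scene",M,(150,160,310,310),"s40o")
```

```text
[ 0.6834 -0.0663  0.041 ] flange [ 0.6835 -0.0673  0.017 ]
```

View pics/t40o.png

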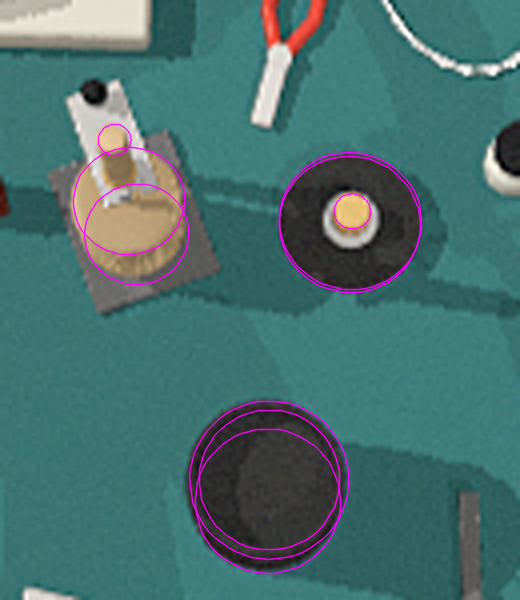

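View pics/s40o.png

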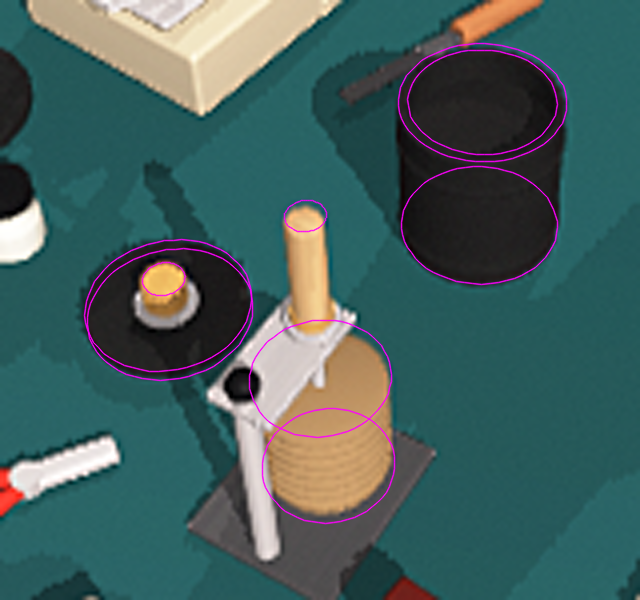

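```bash
python3 -m crank '[[0.55,0.067,0.069,0,0.04],[0.55,0.067,0.069,0,0.04],[0.55,0.067,0.069,0,0.04],[0.55,0.067,0.069,0,0.04],[0.55,0.067,0.069,0,0.04],[0.55,0.067,0.069,0,0.04],[0.55,0.067,0.069,0,0.04],[0.55,0.067,0.069,0,0.04]]' 20;python3 -m crank '[[0.55,0.067,0.069,0,0.03],[0.55,0,0,-0.08,0],[0.55,0,0,-0.08,0],[0.55,0,0,-0.08,0],[0.55,0,0,0,0],[0.55,0,0,0,0],[0.55,0,0,0,0],[0.55,0,0,0,0]]' 20
python3 - <<'E'
from ov import *
o=arm.observe();p=o["position"];R=cv2.Rodrigues(o["ee_rot"])[0];print(o["position"],o["force"],np.degrees(np.arctan2(R[1,1],R[0,1])))
s=shot("scene","s41");crop(s,130,120,270,260,"s41c")
E
```

```text
clock: 56.03
position: [0.6589, -0.0936, 0.2285]
ee_rot: [-3.049, -0.757, 0.002]
force: [1.5, -0.3, -0.7]
width: 0.548
clock: 56.7
position: [0.6863, -0.0675, 0.1359]
ee_rot: [3.037, 0.801, 0.006]
force: [0.2, -0.0, 0.3]
width: 0.551
[ 0.6863 -0.0675  0.1359] [ 0.175  -0.0495  0.2978] -60.4343993142732
```

View pics/s41c.png

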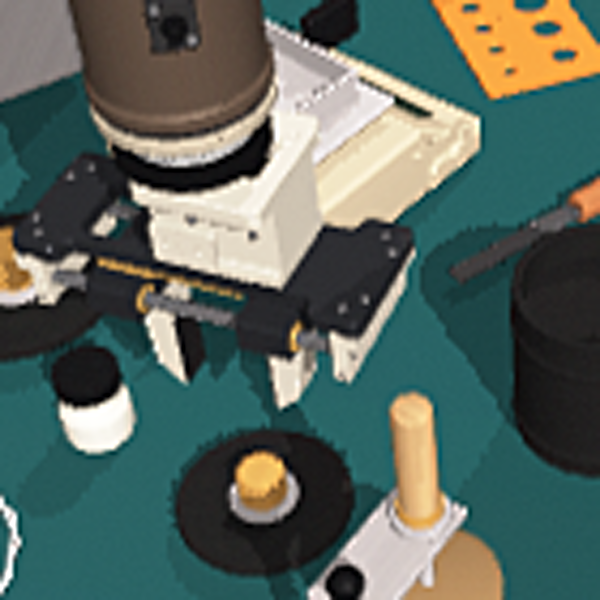

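```bash
python3 -m crank '[[0.55,0,0,-0.08,0],[0.55,0,0,-0.08,0],[0.55,0,0,-0.05,0],[0.55,0,0,-0.025,0],[0.55,0,0,0,0],[0.55,0,0,0,0],[0.55,0,0,0,0],[0.55,0,0,0,0]]' 20
python3 - <<'E'
from ov import *
o=arm.observe();p=o["position"];print(o["position"],o["force"])
s=shot("scene","s42");crop(s,130,120,270,260,"s42c")
E
```

```text
clock: 57.42
position: [0.6863, -0.0674, 0.0415]
ee_rot: [3.037, 0.802, 0.005]
force: [-0.3, -0.3, 1.2]
width: 0.55
[ 0.6863 -0.0674  0.0415] [-0.2699 -0.2529  1.1591]
```

View pics/s42c.png

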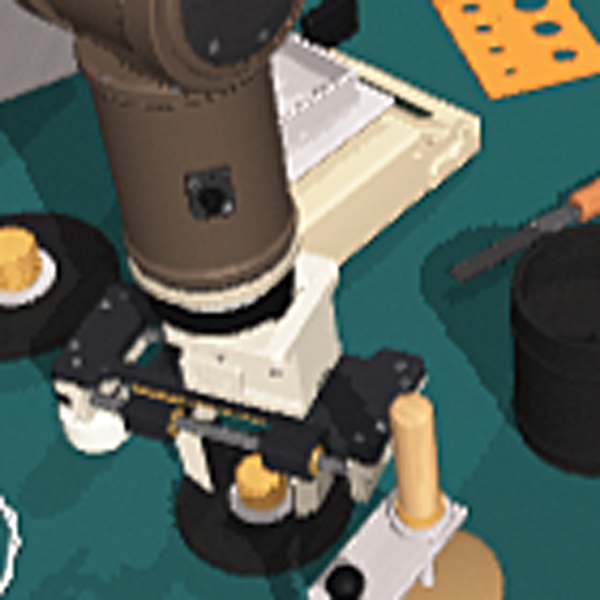

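```bash
python3 -m crank '[[0.55,0,0,-0.006,0],[0.15,0,0,0,0],[0.15,0,0,0,0],[0.15,0,0,0,0],[0.15,0,0,0,0],[0.15,0,0,0,0],[0.15,0,0,0,0],[0.15,0,0,0,0]]' 40; python3 -m crank '[[0.15,0,0,0,0],[0.15,0,0,0,0],[0.15,0,0,0,0],[0.15,0,0,0.02,0],[0.15,0,0,0.04,0],[0.15,0,0,0.04,0],[0.15,0,0,0,0],[0.15,0,0,0,0]]' 40
python3 - <<'E'
from ov import *
o=arm.observe();p=o["position"];print(o["position"],o["force"],o["ft_torque"])
s=shot("scene","s43");crop(s,130,120,270,260,"s43c")
E
```

```text
clock: 58.13
position: [0.6849, -0.0676, 0.0369]
ee_rot: [3.037, 0.802, 0.0]
force: [-0.9, -0.4, 0.2]
width: 0.276
clock: 58.8
position: [0.6854, -0.0674, 0.0779]
ee_rot: [3.037, 0.802, 0.003]
force: [0.2, 0.4, -2.2]
width: 0.268
[ 0.6854 -0.0674  0.0779] [ 0.2013  0.3533 -2.2102] [-0.0031  0.0453  0.0049]
```

View pics/s43c.png

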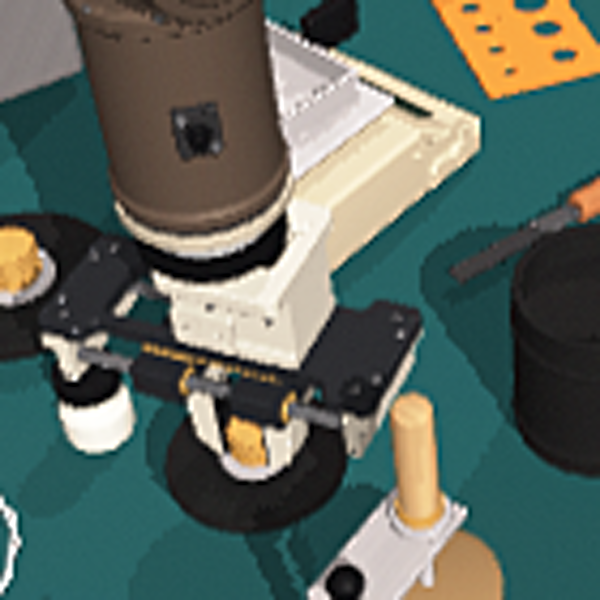

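```bash
python3 -m crank '[[0.15,0,0,0.09,0],[0.15,0,0,0.1,0],[0.15,0,0,0.1,0],[0.15,-0.07,0.025,0,0],[0.15,-0.09,0.032,0,0],[0.15,-0.09,0.032,0,0],[0.15,-0.09,0.032,0,0],[0.15,-0.09,0.032,0,0]]' 40; python3 -m crank '[[0.15,-0.07,0.025,0,0],[0.15,0,0,0,0],[0.15,0,0,0,0],[0.15,0,0,0,0],[0.15,0,0,-0.03,0],[0.15,0,0,0,0],[0.15,0,0,0,0],[0.15,0,0,0,0]]' 40
python3 - <<'E'
from ov import *
o=arm.observe();p=o["position"];print(o["position"],o["force"],o["ft_torque"])
s=shot("scene","s44");t=shot("top","t44")
z=p[2]-.0369
L=[circ(p[0],p[1],z+.008,.052),circ(p[0],p[1],z+.017,.052)]
overlay(s,"scene",[L,barM((.485,.004))],(180,110,320,230),"s44c");overlay(t,"top",[L,barM((.485,.004))],(200,150,330,260),"t44c")
E
```

```text
clock: 59.52
position: [0.5103, -0.006, 0.1917]
ee_rot: [-3.037, -0.802, 0.003]
force: [-0.5, -0.1, -0.2]
width: 0.275
clock: 60.18
position: [0.4854, 0.0035, 0.1808]
ee_rot: [-3.037, -0.801, 0.001]
force: [-0.7, 1.0, -1.7]
width: 0.271
[0.4854 0.0035 0.1808] [-0.7015  1.026  -1.724 ] [ 0.0089 -0.0541 -0.0089]
```

View pics/s44c.png

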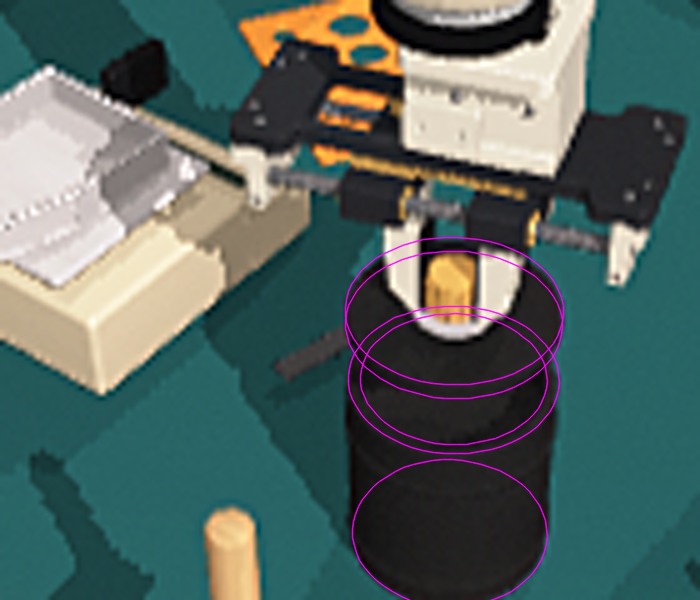

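View pics/t44c.png

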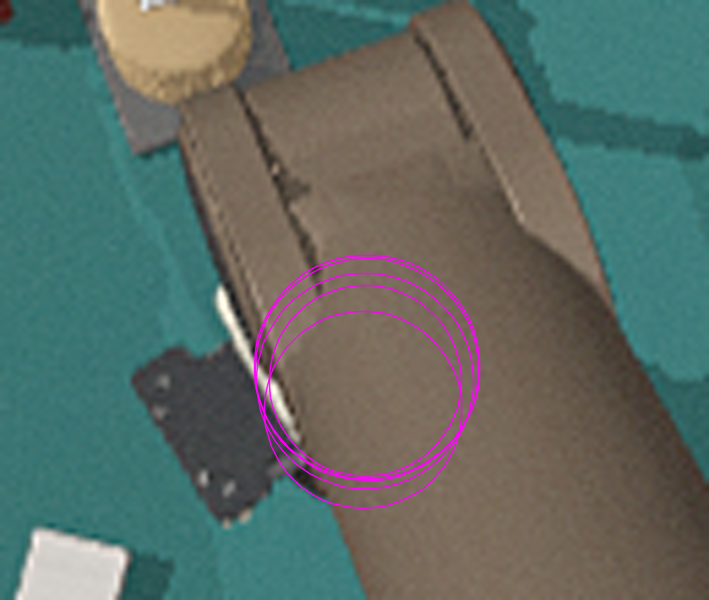

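Run:
```python
from ov import *
s=cv2.imread("pics/s44.png");e=np.clip(s.astype(float)*4,0,255).astype(np.uint8)
p=np.array([.4854,.0035,.1808]);z=p[2]-.0369
L=[circ(p[0],p[1],z+.008,.052),circ(p[0],p[1],z+.017,.052)]
overlay(e,"scene",[L,barM((.485,.004))],(240,150,300,235),"s44e")
```

```text
(no output)
```

View pics/s44e.png

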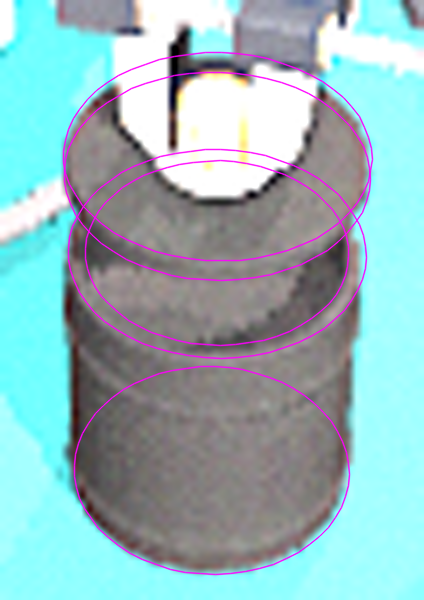

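```bash
python3 -m crank '[[0.15,0.002,-0.002,-0.03,0],[0.15,0,0,-0.03,0],[0.15,0,0,-0.015,0],[0.15,0,0,-0.008,0],[0.15,0,0,0,0],[0.15,0,0,0,0],[0.15,0,0,0,0],[0.15,0,0,0,0]]' 40
python3 - <<'E'
from ov import *
o=arm.observe();p=o["position"];print(o["position"],o["force"],o["ft_torque"])
E
python3 -m crank '[[0.15,0,0,-0.004,0],[0.15,0,0,-0.003,0],[0.15,0,0,0,0],[0.15,0,0,0,0],[0.15,0,0,0,0],[0.15,0,0,0,0],[0.15,0,0,0,0],[0.15,0,0,0,0]]' 40
python3 - <<'E'
from ov import *
o=arm.observe();p=o["position"];print(o["position"],o["force"],o["ft_torque"])
s=shot("scene","s45");e=np.clip(s.astype(float)*3,0,255).astype(np.uint8);crop(e,220,120,320,235,"s45c")
E
```

```text
clock: 60.95
position: [0.486, 0.0029, 0.1483]
ee_rot: [3.037, 0.802, 0.001]
force: [-0.4, -0.8, -1.8]
width: 0.274
[0.486  0.0029 0.1483] [-0.3948 -0.8252 -1.7981] [0.0039 0.0164 0.0688]
clock: 61.62
position: [0.4857, 0.0029, 0.1449]
ee_rot: [3.037, 0.802, 0.0]
force: [0.3, -0.5, -2.2]
width: 0.275
[0.4857 0.0029 0.1449] [ 0.2669 -0.4974 -2.2227] [-0.0148  0.0038 -0.0001]
```

View pics/s45c.png

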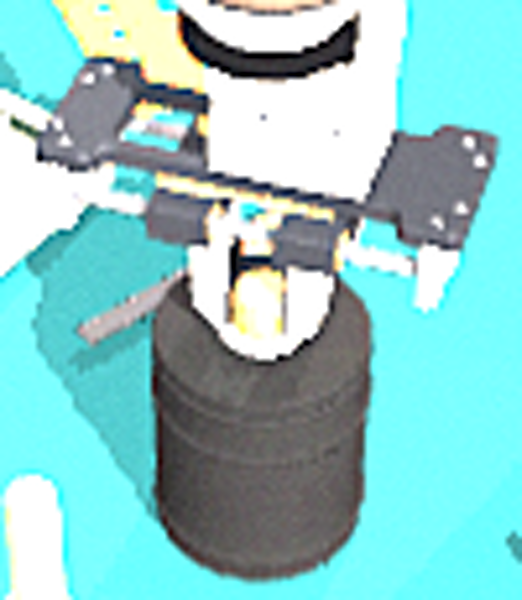

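```bash
python3 -m crank '[[0.15,0,0,-0.003,0],[0.15,0,0,0,0],[0.15,0,0,0,0],[0.15,0,0,0,0],[0.15,0,0,0,0],[0.15,0,0,0,0],[0.15,0,0,0,0],[0.15,0,0,0,0]]' 40
python3 - <<'E'
from ov import *
o=arm.observe();p=o["position"];print(o["position"],o["force"],o["ft_torque"])
E
```

```text
clock: 62.33
position: [0.4858, 0.0029, 0.1438]
ee_rot: [3.037, 0.802, 0.001]
force: [0.3, -0.8, 1.3]
width: 0.277
[0.4858 0.0029 0.1438] [ 0.2559 -0.7771  1.2873] [ 0.0078 -0.0428  0.0354]
```

```bash
python3 -m crank '[[0.55,0,0,0,0],[0.55,0,0,0,0],[0.55,0,0,0,0],[0.55,0,0,0,0],[0.55,0,0,0,0],[0.55,0,0,0.03,0],[0.55,0,0,0.08,0],[0.55,0,0,0.1,0]]' 20; python3 -m crank '[[0.55,0,0,0.1,0],[0.55,0,-0.1,0,0],[0.55,0,-0.1,0,0],[0.55,0,-0.1,0,0],[0.55,0,-0.1,0,0],[0.55,0,-0.1,0,0],[0.55,0,0,0,0],[0.55,0,0,0,0]]' 20
python3 - <<'E'
from ov import *
o=arm.observe();p=o["position"];print(o["position"],o["force"],o["ft_torque"])
s=shot("scene","s46");t=shot("top","t46")
cv2.imwrite("pics/s46b.png",cv2.resize(s,(800,600),interpolation=cv2.INTER_CUBIC));cv2.imwrite("pics/t46b.png",cv2.resize(t,(800,600),interpolation=cv2.INTER_CUBIC))
e=np.clip(s.astype(float)*3,0,255).astype(np.uint8)
b=(.485,.0035)
overlay(e,"scene",[barM(b),[circ(*b,.124,.052),circ(*b,.148,.013)]],(230,140,310,235),"s46c")
e=np.clip(t.astype(float)*3,0,255).astype(np.uint8)
overlay(e,"top",[[circ(*b,.124,.052),circ(*b,.148,.013)]],(230,180,310,250),"t46c")
E
```

```text
clock: 63.0
position: [0.4838, 0.0027, 0.2267]
ee_rot: [-3.036, -0.802, 0.008]
force: [2.4, -0.8, -0.3]
width: 0.547
clock: 63.67
position: [0.485, -0.1998, 0.2673]
ee_rot: [3.039, 0.794, -0.001]
force: [0.6, 1.1, -0.9]
width: 0.552
[ 0.485  -0.1998  0.2673] [ 0.5703  1.0833 -0.8772] [ 0.0694  0.0323 -0.0125]
```

View pics/s46b.png

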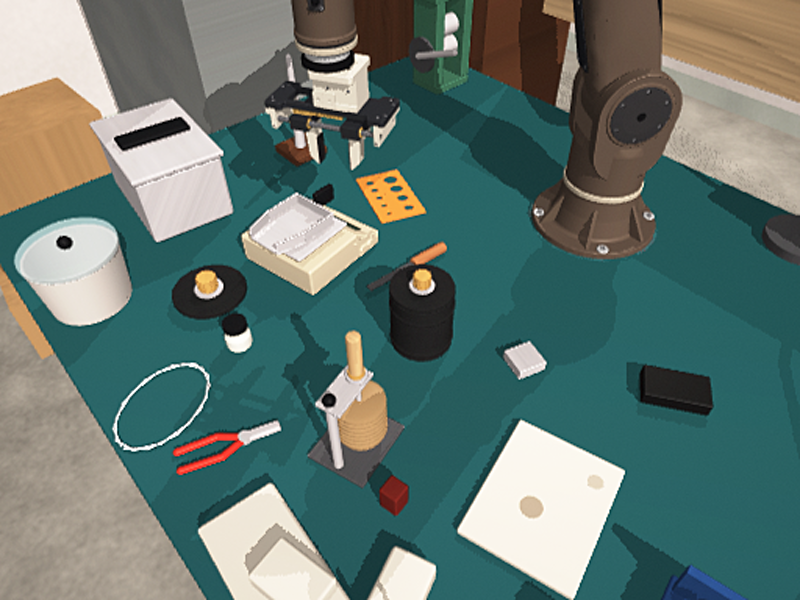

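View pics/t46b.png

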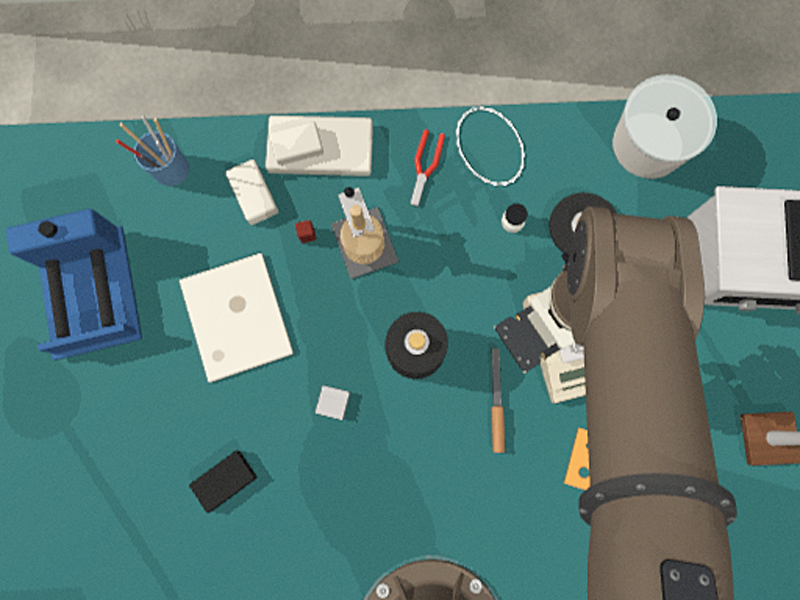

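View pics/s46c.png

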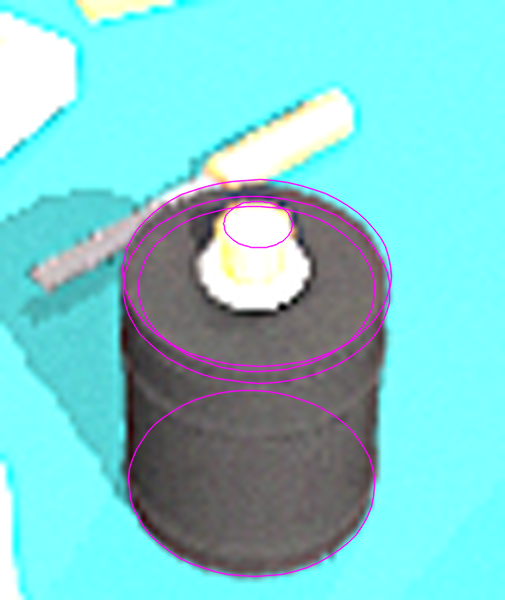

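View pics/t46c.png

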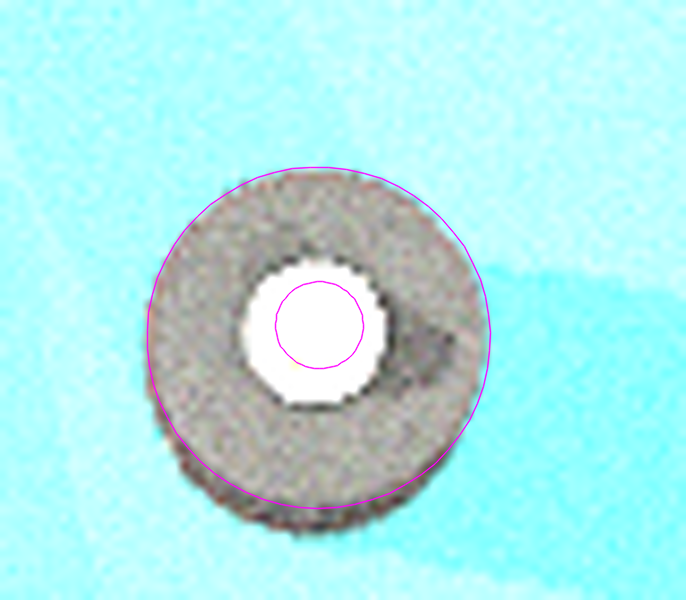

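Run:
```python
from cell import arm
print(arm.sign_off())
```

```text
the job is handed in; nothing more can be done
None
```

I carried out the whole job and handed it in at about 64 s of the 210 s. One result rests on indirect evidence: I could not see the rings inside the barrel.

**What I did**
- **Brush:** I ran it down the barrel and back up to the rim three times, then hung it in its stand again. On the first stroke I felt the floor (11.6 N). The other two reached the same depth within about 1 mm, but the force reading showed no clear touch.
- **Rings:** I laid all three rings in the scoop on the scale and let go for several seconds. One ring had been knocked aside during the run, so I measured its position again before picking it up.
- **Tipping:** The wrist cannot tilt, so I eased the grip and let the scoop pivot against the barrel's rim until the rings slid off.
- **Scoop and lid:** I set the empty scoop back on the scale, then put the smaller lid on the barrel.

**Last checks**
- **Lid:** it sits centred and level at the expected height, and the force reading showed it resting on the rim.
- **Scoop:** empty and flat on the plate, lined up with where it started to within a few millimetres.
- **Brush, barrel and bystanders:** the brush hangs in its stand and the barrel has not moved. The bystanders look unchanged, though the arm hid some of the scale area in the last top view.
- **Rings:** the barrel's inside shows only dark in both cameras, even with the contrast raised, so no picture shows them on the floor. I saw two of them leaving the scoop's lip over the mouth. Afterwards none was on the bench or in the scoop, and the lid's plug went in freely.

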